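Bring out the stock carton and build up the gift display trays

ROBOT

A 7-joint arm with a two-finger parallel gripper is mounted at the origin on the work surface. World frame = base frame: x ahead of the robot, y to its left, z up, the work surface at z = 0. Lengths are in m, angles in rad, forces in N, time in s.
With the tool pointing down it reaches from about 0.425 to 0.925 m from the base axis. Payload 6.8 kg.
Tool frame: the origin (TCP) lies between the finger pads; the fingertips stand 17 mm ahead of it and the grasp point (between the pads) lies 2 mm behind it; x points along the fingers, y is the direction in which the jaws open and shut, and the axes are right-handed (so a half turn about x gives the same grasp; the last joint's range is limited). The gripper opens to 85 mm and grips with 20 to 120 N. Pads are 22 mm wide; open, the fingers measure 114 mm over their backs; the gripper's body (76 mm by 85 mm) begins 54 mm behind the grasp point. The pads swing forward as they close: fully open they stand 13 mm farther back than shut.
Start: joints at [1.197, 0.477, 0.022, 1.555, -0.011, 1.109, -0.083], TCP at [0.177, -0.651, 0.248] pointing down, gripper open.
Joint ranges: [-2.96, 2.96], [-0.34, 2.1], [-1.41, 1.46], [0.24, 2.44], [-1.37, 4.51], [0.17, 1.92], [-2.96, 2.96]. Speed limits (rad/s): [2.39, 2.39, 3.14, 3.14, 3.14, 3.14, 3.14].

INTERFACE

Orientations are given as a rotation vector (axis times angle).
In Python, from bench import r gives the robot as it stands. The module is installed in compiled form; this text tells all that it offers.
- The arm moves only by the tool apply_moves, never from a script. Its argument "increments" is text: rows parted by semicolons, each of 7 numbers parted by spaces: the finger opening in mm, from 0 to 85.4, then the shift along the tool's x, y, z normalised to -1 to 1, where 1 is 100 cm, then the turn, a rotation vector about the tool's x, y, z normalised to -1 to 1, where 1 is 0.12 rad. In form: gripper x y z wx wy wz; .... A call has exactly 8 rows; each row shifts and turns the commanded pose from where the row before left it, along the tool's axes as they then stand; what a row does not reach is not made up. A row lasts 1/10 s, in which the tool goes at most 50 mm and 8.59 degrees, less where a joint would pass 70% of its speed; a pose out of reach is approached as far as the arm can. A call with a number of a shift or a turn outside -1 to 1 is refused whole. A call with a gripper value outside its range is refused whole. The fingers move at their own pace and stop on an object; "squeeze" is the grip in N (left out, the last holds). Time passes only in rows, so rows that do not move let the fingers close, or fill a call up. It gives the time, the measured TCP pose, the force and the opening at its end, in the units of the state.
- r.get_obs(): the state, without advancing time (a new reading comes with each control period).
- r.grab_frame(name): name is "scene" or "side" or "wrist"; returns a dict with "color" (400x640x3 uint8, blue, green, red), "fx", "fy", "cx", "cy" (pixels), "origin" and "orientation" of the camera in the world. Camera axes: x right, y up, looking along -z (the intrinsics and any distortion apply to the point x, -y, -z); pixel columns grow to the right and rows downward; lengths in m; the calibration is good to about 2 mm. The wrist camera is an equidistant fisheye: a pixel r from the principal point sees the ray r / f radians off the axis. A picture is of the moment at which its call begins. There is no depth.
- r.hand_in(): hands the job in, once; it reports no verdict.
The state is a dict: "clock": time; "joints": joint angles; "qvel": joint speeds; "tau": joint torques, N m; "tcp_pos": TCP position; "orientation": TCP orientation; "contact_force": force on the tool from outside, world axes, zero at the start; "moment": the same for the moment, N m; "grip_width": finger opening in m.
Only numpy, scipy, OpenCV 4.12 (cv2) and the standard library are available. Lean on these libraries where they do the work, as an engineer would, in place of code of your own. Each camera call takes 0.05 s, during which the arm holds its last target. There are 200 camera calls.

TASK

With the hand hook over its front lip, drag the stock carton out from the deep shelf until the whole carton stands at least 2 cm clear of the shelf's front edge, and set the hook back down on the counter, standing on its handle and blade. Then fill the counter display: lay every gift box from the carton flat on the floor of a tray, one to a tray, and build all the trays of the nested pile up on the display's bottom tray, each turned half a turn from the one below so that it stands level on the ledges instead of nesting. Leave the other things on the counter where they are.

Things in the scene. Friction and masses are not known exactly. Their poses are not given: they have to be found in the camera images.
- shelf: Deep counter shelf, fixed: open black steel frame on four thin posts, 632 mm wide (y), 210 mm deep (x); underside of its wire deck 179 mm above the counter; no floor, the bay below is open counter. Origin on the counter below the middle of its front edge; +x points into the shelf, front edge at x = 0. Pots stand on both ends of the deck (to 241 mm).
- carton: Open-topped cardboard stock carton, 135 mm deep (x) by 188 mm wide (y) by 62 mm high, walls and floor 4 mm, about 300 g, loose on the counter under the shelf with 2 or 3 gift boxes inside. Origin at the centre of its underside; front wall at -x.
- carton_lip (a point): Middle of the top edge of the carton's front wall (65.5 mm in front of the carton's origin, 62 mm above its underside).
- gift_0: Gift box, kraft card with white lid and grey ribbon, 64 mm (x) by 42 mm (y) by 40 mm high, 120 g. Origin at the centre of its underside. Starts upright on the carton floor, its 64 mm along the carton's depth, 25 mm or more free between it and front and rear walls.
- gift_1: Gift box, kraft card with white lid and grey ribbon, 64 mm (x) by 42 mm (y) by 40 mm high, 120 g. Origin at the centre of its underside. Starts upright on the carton floor, its 64 mm along the carton's depth, 25 mm or more free between it and front and rear walls.
- gift_2: Gift box, kraft card with white lid and grey ribbon, 64 mm (x) by 42 mm (y) by 40 mm high, 120 g. Origin at the centre of its underside. Starts upright on the carton floor, its 64 mm along the carton's depth, 25 mm or more free between it and front and rear walls. Absent in some starts.
- hook: Hand hook, 200 g: wooden handle 100 mm long (x), 20 wide (y, grip here), 34 high; 8 mm steel rod runs forward (+x) from it, its axis 30 mm above the handle's underside, to an upright flat blade 110 mm ahead of the handle's middle: 40 mm wide (y), 4 thick, reaching down 26 mm below the rod, level with the handle's underside. Stands on handle and blade. Origin: centre of the handle's underside.
- hook_tip (a point): Middle of the lower edge of the hook's blade (110 mm in front of the hook's origin).
- base: Bottom tray of the display, white plastic, screwed to a wooden plinth (210 x 95 x 15 mm) fixed on the counter. Tray 180 mm long (x), 68 wide (y), 60 high; origin at the centre of the tray's underside, 15 mm above the counter. The top 28 mm are an upright rim band 68 mm wide, wall 2.5 mm; below it the walls taper in to a floor 56 wide and 168 long, 3 mm thick.
- base_ledge (a point): Middle of one ledge of the bottom tray, at x = 76, y = 27 mm, 55 mm above its underside. On each long side the wall is drawn in as a groove capped by a flat ledge 5 mm below the rim, at the corner of the +x end (x = 66 to 87 mm) and at x = -56 to -40 mm, so the ends differ. Ledges stand in to 22 mm from the middle line.
- base_floor (a point): On the bottom tray's floor (3 mm above its underside), middle of the part between the grooves: x = 13 mm; from x = -38 to 64 mm the floor is 51 mm wide inside, and there a gift box lies flat, its 64 mm along the tray. The same in every tray.
- tray_a: Loose tray, 150 g, lowest of the nested pile, on the counter. Same moulding as the bottom tray: same sizes, origin, axes and ledges. Grip trays across the 68 mm of the rim band at mid-length.
- tray_b: Loose tray like tray_a, nested in it, 28 mm higher, same direction (a tray set on another in the same direction drops in and nests so).
- tray_c: Loose tray like tray_a, nested in tray_b, 28 mm higher; absent in some starts. A tray turned half a turn about the vertical from the one below stands with its floor on the four ledges, underside 55 mm above the lower one's, with 3.5 mm of play inside the rim on each side.
- tray_a_end (a point): Point on tray_a's middle line at rim height, 85 mm from its origin towards its +x end (the end with ledges at its corners).
- tray_b_end (a point): Point on tray_b's middle line at rim height, 85 mm from its origin towards its +x end (the end with ledges at its corners).
- tray_c_end (a point): Point on tray_c's middle line at rim height, 85 mm from its origin towards its +x end (the end with ledges at its corners).
- candle: Bystander: amber candle jar, 68 mm wide, 85 mm high; leave it.
- tumbler: Bystander: lidded travel cup with a handle, 82 mm wide, 110 mm high; leave it.
- spool: Bystander: dark wooden ribbon spool, 80 mm wide, 40 mm high; leave it.
- tin: Bystander: round tin, 72 mm wide, 50 mm high; leave it.
Things that resemble listed ones, but are neither listed nor needed, are in the scene too. Leave any green or purple look-alike of the gift_0 alone.

How it is judged:
On the way:
1. the carton is drawn out 2 cm clear of the shelf's front edge with the hook's blade behind its front lip (x of carton in the frame of shelf below -0.084 m and x of hook_tip in the frame of carton between -0.069 and -0.015 m and y of hook_tip in the frame of carton between -0.09 and 0.09 m and z of hook_tip in the frame of carton between 0.004 and 0.057 m), for 0.2 s.
At the end, for the whole second after the job is handed in: All pile trays stand half turned on the ledges, one tower on the bottom tray (51 to 59 mm steps, within 10 mm, tilt under 0.06 rad); each gift box upright on a tray floor (between the grooves); hook standing on the counter (tilt under 0.12 rad); carton upright on the counter; at rest (((z of tray_a in the frame of base between 0.051 and 0.059 m and x of tray_a in the frame of base between -0.01 and 0.01 m and y of tray_a in the frame of base between -0.01 and 0.01 m and x of tray_a_end in the frame of base below -0.075 m) or (z of tray_a in the frame of tray_b between 0.051 and 0.059 m and x of tray_a in the frame of tray_b between -0.01 and 0.01 m and y of tray_a in the frame of tray_b between -0.01 and 0.01 m and x of tray_a_end in the frame of tray_b below -0.075 m) or (z of tray_a in the frame of tray_c between 0.051 and 0.059 m and x of tray_a in the frame of tray_c between -0.01 and 0.01 m and y of tray_a in the frame of tray_c between -0.01 and 0.01 m and x of tray_a_end in the frame of tray_c below -0.075 m)) and angle between each of tray_a, tray_b, tray_c's own z axis and vertical below 0.06 rad and linear speed of each of tray_a, tray_b, tray_c, gift_0, gift_1, gift_2, hook below 0.02 m/s and ((z of tray_b in the frame of base between 0.051 and 0.059 m and x of tray_b in the frame of base between -0.01 and 0.01 m and y of tray_b in the frame of base between -0.01 and 0.01 m and x of tray_b_end in the frame of base below -0.075 m) or (z of tray_b in the frame of tray_a between 0.051 and 0.059 m and x of tray_b in the frame of tray_a between -0.01 and 0.01 m and y of tray_b in the frame of tray_a between -0.01 and 0.01 m and x of tray_b_end in the frame of tray_a below -0.075 m) or (z of tray_b in the frame of tray_c between 0.051 and 0.059 m and x of tray_b in the frame of tray_c between -0.01 and 0.01 m and y of tray_b in the frame of tray_c between -0.01 and 0.01 m and x of tray_b_end in the frame of tray_c below -0.075 m)) and ((z of tray_c in the frame of base between 0.051 and 0.059 m and x of tray_c in the frame of base between -0.01 and 0.01 m and y of tray_c in the frame of base between -0.01 and 0.01 m and x of tray_c_end in the frame of base below -0.075 m) or (z of tray_c in the frame of tray_a between 0.051 and 0.059 m and x of tray_c in the frame of tray_a between -0.01 and 0.01 m and y of tray_c in the frame of tray_a between -0.01 and 0.01 m and x of tray_c_end in the frame of tray_a below -0.075 m) or (z of tray_c in the frame of tray_b between 0.051 and 0.059 m and x of tray_c in the frame of tray_b between -0.01 and 0.01 m and y of tray_c in the frame of tray_b between -0.01 and 0.01 m and x of tray_c_end in the frame of tray_b below -0.075 m)) and ((z of gift_0 in the frame of base between 0 and 0.012 m and x of gift_0 in the frame of base between -0.02 and 0.045 m and y of gift_0 in the frame of base between -0.02 and 0.02 m) or (z of gift_0 in the frame of tray_a between 0 and 0.012 m and x of gift_0 in the frame of tray_a between -0.02 and 0.045 m and y of gift_0 in the frame of tray_a between -0.02 and 0.02 m) or (z of gift_0 in the frame of tray_b between 0 and 0.012 m and x of gift_0 in the frame of tray_b between -0.02 and 0.045 m and y of gift_0 in the frame of tray_b between -0.02 and 0.02 m) or (z of gift_0 in the frame of tray_c between 0 and 0.012 m and x of gift_0 in the frame of tray_c between -0.02 and 0.045 m and y of gift_0 in the frame of tray_c between -0.02 and 0.02 m)) and angle between each of gift_0, gift_1, gift_2's own z axis and vertical below 0.15 rad and ((z of gift_1 in the frame of base between 0 and 0.012 m and x of gift_1 in the frame of base between -0.02 and 0.045 m and y of gift_1 in the frame of base between -0.02 and 0.02 m) or (z of gift_1 in the frame of tray_a between 0 and 0.012 m and x of gift_1 in the frame of tray_a between -0.02 and 0.045 m and y of gift_1 in the frame of tray_a between -0.02 and 0.02 m) or (z of gift_1 in the frame of tray_b between 0 and 0.012 m and x of gift_1 in the frame of tray_b between -0.02 and 0.045 m and y of gift_1 in the frame of tray_b between -0.02 and 0.02 m) or (z of gift_1 in the frame of tray_c between 0 and 0.012 m and x of gift_1 in the frame of tray_c between -0.02 and 0.045 m and y of gift_1 in the frame of tray_c between -0.02 and 0.02 m)) and ((z of gift_2 in the frame of base between 0 and 0.012 m and x of gift_2 in the frame of base between -0.02 and 0.045 m and y of gift_2 in the frame of base between -0.02 and 0.02 m) or (z of gift_2 in the frame of tray_a between 0 and 0.012 m and x of gift_2 in the frame of tray_a between -0.02 and 0.045 m and y of gift_2 in the frame of tray_a between -0.02 and 0.02 m) or (z of gift_2 in the frame of tray_b between 0 and 0.012 m and x of gift_2 in the frame of tray_b between -0.02 and 0.045 m and y of gift_2 in the frame of tray_b between -0.02 and 0.02 m) or (z of gift_2 in the frame of tray_c between 0 and 0.012 m and x of gift_2 in the frame of tray_c between -0.02 and 0.045 m and y of gift_2 in the frame of tray_c between -0.02 and 0.02 m)) and angle between hook's own z axis and vertical below 0.12 rad and height (world z) of each of hook, carton below 0.012 m and angle between carton's own z axis and vertical below 0.1 rad); the robot touches nothing.
It fails at once if a bystander (candle jar, travel cup, spool, tin) is moved more than 40 mm or tipped (distance of any of candle, tumbler, spool, tin from where it was at the start of the episode above 0.04 m or angle between any of candle, tumbler, spool, tin's own z axis and vertical above 0.5 rad).
Of tray_c, gift_2 only 1 to 2 are there at a start; the rules pass over those that are not, and their reading is None.
At some moment in a run one of hook, carton may be knocked a few centimetres aside while the robot is not near it.
It also fails if it takes over 210 s, if anything falls off the work surface, if the arm or the gripper's body presses on something with over 40 N, if the wrist force passes 120 N, or if a joint passes its speed limit or range.

## Working session

There is one attempt and no reset: what is moved stays moved. The work goes in short steps, Python scripts to look and compute and a tool call to move; the robot and the scene stay as the last step left them, time stands still between calls to the robot, and variables do not carry over. Pictures are saved under pics/ and viewed, about 12 in all and at most 16, crops included, and the job is handed in when it is done.

Besides the shell and the picture viewer there is one more tool, called after "Emit:" in YAML: its name, and indented under it one key for each argument. apply_moves: Moves the arm, as the interface text tells. Scaled input: -1 to 1 covers 100 cm each way for a shift and 0.12 rad each way for a turn. Its arguments: {"type":"object","properties":{"increments":{"type":"string"},"squeeze":{"type":"number"}},"required":["increments"]}

```bash
mkdir -p pics; ls
cat > h.py <<'E'
import numpy as np,cv2
from scipy.spatial.transform import Rotation as R
from bench import r
def Rm(o):
    o=np.array(o,float)
    return o if o.shape==(3,3) else (R.from_rotvec(o).as_matrix() if o.size==3 else R.from_quat(o).as_matrix())
def ray(f,u,v,fish=False):
    x=(u-f["cx"])/f["fx"];y=(v-f["cy"])/f["fy"]
    if fish:
        t=np.hypot(x,y);s=np.sinc(t/np.pi);d=np.array([x*s,-y*s,-np.cos(t)])
    else: d=np.array([x,-y,-1.])
    return np.array(f["origin"]),Rm(f["orientation"])@d
def onz(f,u,v,z,fish=False):
    o,d=ray(f,u,v,fish);return (o+d*(z-o[2])/d[2]).round(4)
def proj(f,p,fish=False):
    c=Rm(f["orientation"]).T@(np.array(p)-f["origin"]);x,y,z=c[0],-c[1],-c[2]
    if fish:
        s=np.hypot(x,y);t=np.arctan2(s,z);k=t/max(s,1e-9)
    else: k=1/z
    return np.array([f["cx"]+f["fx"]*x*k,f["cy"]+f["fy"]*y*k]).round(1)
def save(f,n,crop=None,k=1):
    im=f["color"]
    if crop: a,b,c,d=crop;im=im[b:d,a:c]
    cv2.imwrite("pics/"+n+".png",cv2.resize(im,None,fx=k,fy=k,interpolation=cv2.INTER_CUBIC))
E
python3 - <<'E'
from h import *
import pickle
o=r.get_obs();print(o)
F={}
for n in("scene","side","wrist"):
    f=r.grab_frame(n);F[n]=f;save(f,n+"0");print(n,{k:v for k,v in f.items() if k!="color"})
pickle.dump(F,open("f0.pkl","wb"))
E
```

```text
pics
{'clock': 0.0, 'joints': array([ 1.19690354,  0.47781355,  0.02233059,  1.55649369, -0.01149821,
        1.10930473, -0.08310062]), 'qvel': array([ 0.0014222 ,  0.00058997,  0.00050897,  0.00075093, -0.00043038,
       -0.00284628,  0.00101217]), 'tau': array([-7.20674848e-05, -5.96435809e+01,  1.60783734e+00, -2.81192797e+01,
        1.24231828e-02,  9.38416051e-03, -1.03941244e-05]), 'tcp_pos': array([ 0.17714168, -0.65073422,  0.24729867]), 'orientation': array([ 2.0798437 ,  0.2800706 , -2.08065786]), 'contact_force': array([ 0.44321649, -0.04297967,  0.35861927]), 'moment': array([0.0295379 , 0.04719744, 0.01539944]), 'grip_width': 0.08535351987427275}
scene {'fx': 468.86080826587585, 'fy': 468.86080826587585, 'cx': 316.14182645286394, 'cy': 199.37997809219507, 'origin': array([1.4157397 , 0.58805927, 1.11729335]), 'orientation': array([0.46081916, 0.816517  , 1.99939038])}
side {'fx': 386.6157603481421, 'fy': 386.6157603481421, 'cx': 319.8009225562339, 'cy': 190.920626751575, 'origin': array([0.19307512, 0.90747923, 0.8981177 ]), 'orientation': array([ 0.24523835, -1.15878144, -2.50005434])}
wrist {'fx': 309.70691628693146, 'fy': 309.70691628693146, 'cx': 320.0019725183853, 'cy': 204.08579533398213, 'origin': array([ 0.24451575, -0.63284877,  0.3728409 ]), 'orientation': array([-0.23498183,  0.18227514, -1.29720865])}
```

View pics/scene0.png

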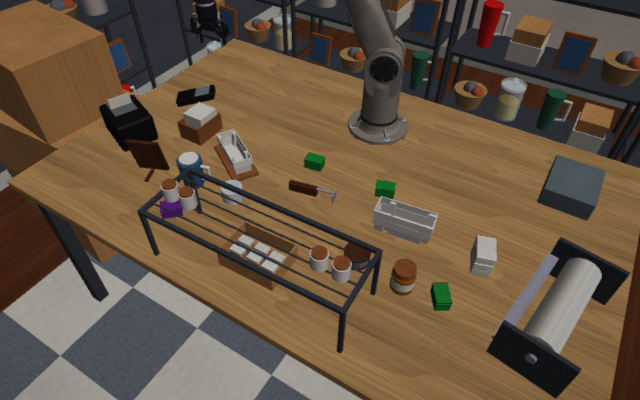

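View pics/side0.png

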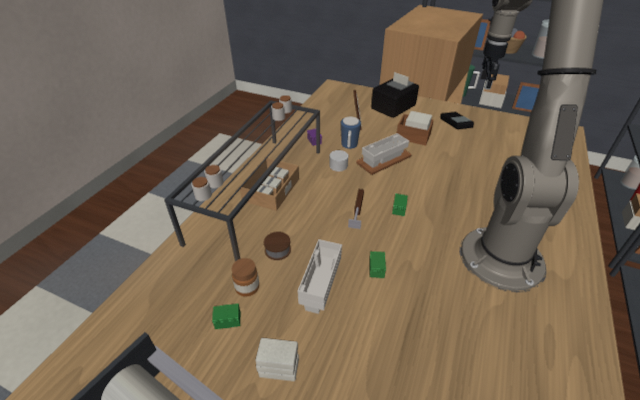

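The scene view shows the shelf across (140–380, 170–345), with the carton under it at (258,255) holding white-lidded boxes. The hook is at (312,190), the loose pile at (405,220), the base on its wooden plinth at (237,153), candle (404,277), spool (357,253), tin (231,190) and cup (190,168). Look-alikes are the green boxes at (315,162), (385,188) and (441,296), the purple box at (171,210), and the white block at (484,255). The gifts I want are the white-lidded ones inside the carton. Next are close crops to check this.

Run:
```python
from h import *
import pickle
F=pickle.load(open("f0.pkl","rb"))
a=cv2.resize(F["scene"]["color"][120:300,180:445],None,fx=3,fy=3,interpolation=cv2.INTER_CUBIC)
cv2.imwrite("pics/c1.png",a)
b=cv2.resize(F["side"]["color"][125:325,225:425],None,fx=3,fy=3,interpolation=cv2.INTER_CUBIC)
cv2.imwrite("pics/c2.png",b)
```

```text
(no output)
```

View pics/c1.png

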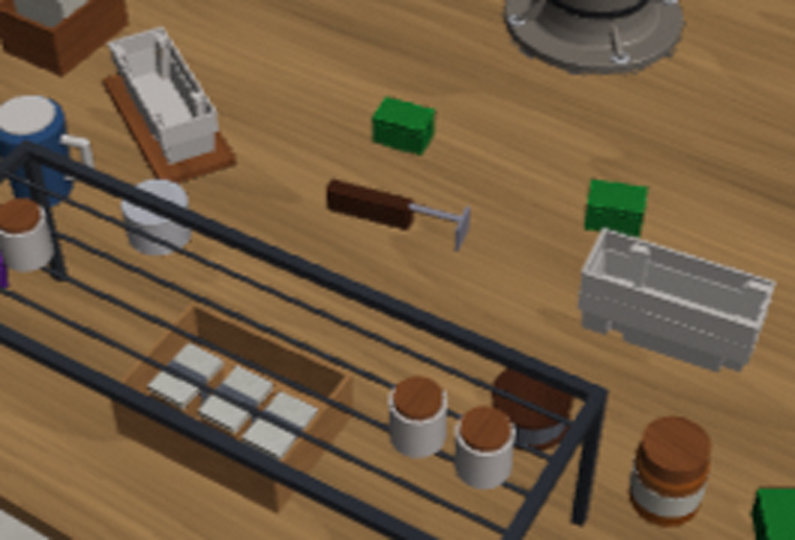

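View pics/c2.png

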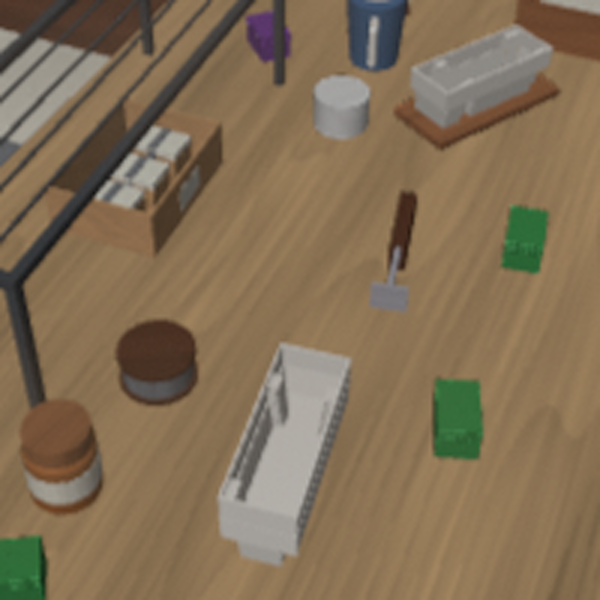

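There are three gifts in the carton (lids split by the ribbon). The hook has its handle towards the cup and its blade towards the pile. Next I triangulate.

```bash
cat >> h.py <<'E'
def tri(f1,p1,f2,p2):
    o1,d1=ray(f1,*p1);o2,d2=ray(f2,*p2);d1=d1/np.linalg.norm(d1);d2=d2/np.linalg.norm(d2)
    s=np.linalg.lstsq(np.c_[d1,-d2],o2-o1,rcond=None)[0]
    a=o1+s[0]*d1;b=o2+s[1]*d2
    return ((a+b)/2).round(4),round(float(np.linalg.norm(a-b)),4)
E
python3 - <<'E'
from h import *
import pickle
F=pickle.load(open("f0.pkl","rb"));S,D=F["scene"],F["side"]
s=lambda x,y:(180+x/3,120+y/3)
d=lambda x,y:(225+x/3,125+y/3)
P={"pile_c1":(s(604,230),d(352,357)),"pile_c2":(s(775,283),d(300,525)),"pile_c4(580,282)":(s(582,278),d(283,343)),"pile3":(s(752,325),d(222,507)),
"base_far":(s(108,40),d(520,28)),"base2":(s(165,28),d(552,50)),"base3":(s(217,108),d(440,95)),"base4":(s(165,130),d(412,68)),
"hook_end":(s(330,186),d(408,195)),"hook_fr":(s(411,208),d(397,262)),"blade_top":(s(463,212),d(390,286)),
"shelf_fr_corner":(s(603,392),d(12,282)),"shelf_fr_corner2":(s(25,150),d(280,0)),
"carton_fl":(s(197,310),d(222,126)),"carton_fr":(s(352,378),d(158,213)),
"tin":(s(156,195),d(341,90)),"spool":(s(533,400),d(157,345)),"candle":(s(675,440),d(60,425)),"greenA":(s(405,110),d(527,222)),"greenB":(s(617,192),d(458,395)),
"cup":(s(28,115),d(376,0)),
}
for k,v in P.items(): print(k,*tri(S,v[0],D,v[1]))
E
```

```text
pile_c1 [0.4302 0.2204 0.0873] 0.0072
pile_c2 [0.4042 0.4    0.0818] 0.002
pile_c4(580,282) [0.4979 0.2285 0.0827] 0.0107
pile3 [0.4701 0.4048 0.0802] 0.0057
base_far [ 0.4414 -0.4369  0.0691] 0.0006
base2 [ 0.3885 -0.3916  0.0734] 0.0027
base3 [ 0.4871 -0.2343  0.0811] 0.0069
base4 [ 0.5391 -0.2714  0.0773] 0.0058
hook_end [ 0.4777 -0.0908  0.03  ] 0.0029
hook_fr [0.4543 0.0043 0.0195] 0.0059
blade_top [0.4435 0.0634 0.0376] 0.0017
shelf_fr_corner [0.7027 0.3426 0.1893] 0.003
shelf_fr_corner2 [ 0.7165 -0.2886  0.1464] 0.0384
carton_fl [ 0.7189 -0.0911  0.0542] 0.009
carton_fr [0.7106 0.0893 0.0583] 0.0145
tin [ 0.6142 -0.2253  0.0558] 0.0014
spool [0.6284 0.245  0.0383] 0.0126
candle [0.6374 0.3941 0.0848] 0.0043
greenA [ 0.3365 -0.0793  0.0466] 0.0046
greenB [0.3328 0.1928 0.0494] 0.0077
cup [ 0.6266 -0.3861  0.1007] 0.0106
```

```bash
cat >> h.py <<'E'
def goto(pos,yaw=None,tool=None):
    """difference to a tool-down goal; yaw: direction of tool y in world (deg)"""
    o=r.get_obs();T=Rm(o["orientation"]);p=np.array(o["tcp_pos"])
    print("tcp",p.round(4),"x",T[:,0].round(3),"yawy",np.degrees(np.arctan2(T[1,1],T[0,1])).round(2),"grip",o["grip_width"].round(4),"F",np.round(o["contact_force"],1),"t",o["clock"],"j",o["joints"].round(2))
    if pos is None: return
    d=np.array(pos)-p
    if yaw is None: G=T
    else:
        y=np.radians(yaw);X=np.array([0,0,-1.]);Y=np.array([np.cos(y),np.sin(y),0]);G=np.c_[X,Y,np.cross(X,Y)]
    rv=R.from_matrix(T.T@G).as_rotvec()
    print(" shift tool(now)",(T.T@d).round(4)," in final axes",(G.T@d).round(4)," turn units",(rv/0.12).round(3))
E
python3 - <<'E'
from h import *
import pickle
F=pickle.load(open("f0.pkl","rb"));W=F["wrist"]
o=r.get_obs();T=Rm(o["orientation"]);print(T.round(3))
C=Rm(W["orientation"]);print("cam in tool",(T.T@(W["origin"]-o["tcp_pos"])).round(4));print((T.T@C).round(3))
goto((0.42,-0.40,0.33),148.7)
goto((0.42,-0.40,0.33),-31.3)
E
```

```text
[[-0.     0.263 -0.965]
 [ 0.001 -0.965 -0.263]
 [-1.    -0.001  0.   ]]
cam in tool [-1.253e-01  1.000e-04 -6.970e-02]
[[ 0.     0.273 -0.962]
 [ 1.     0.001  0.001]
 [ 0.001 -0.962 -0.273]]Traceback (most recent call last):
  File "<stdin>", line 6, in <module>
  File "h.py", line 33, in goto
    print("tcp",p.round(4),"x",T[:,0].round(3),"yawy",np.degrees(np.arctan2(T[1,1],T[0,1])).round(2),"grip",o["grip_width"].round(4),"F",np.round(o["contact_force"],1),"t",o["clock"],"j",o["joints"].round(2))
                                                                                                            ^^^^^^^^^^^^^^^^^^^^^
AttributeError: 'float' object has no attribute 'round'
```

```bash
sed -i 's/o\["grip_width"\].round(4)/round(float(o["grip_width"]),4)/' h.py
python3 - <<'E'
from h import *
goto((0.484,-0.30,0.33),-31.3)
E
```

```text
tcp [ 0.1772 -0.6509  0.2476] x [-0.     0.001 -1.   ] yawy -74.77 grip 0.0854 F [-0.7  0.7  0.7] t 0.15 j [ 1.2   0.48  0.02  1.56 -0.01  1.11 -0.08]
 shift tool(now) [-0.0821 -0.2581 -0.3882]  in final axes [-0.0824  0.0799 -0.4592]  turn units [-6.323e+00 -4.000e-03  1.100e-02]
```

Emit:
apply_moves:
  increments: "85 -0.0082 -0.0258 -0.0388 0 0 0;85 -0.0082 -0.0258 -0.0388 0 0 0;85 -0.0082 -0.0258 -0.0388 0 0 0;85 -0.0082 -0.0258 -0.0388 0 0 0;85 -0.0082 -0.0258 -0.0388 0 0 0;85 -0.0082 -0.0258 -0.0388 0 0 0;85 -0.0082 -0.0258 -0.0388 0 0 0;85 -0.0082 -0.0258 -0.0388 0 0 0"

```text
clock: 0.95
tcp_pos: [0.4234, -0.369, 0.3142]
orientation: [2.079, 0.278, -2.08]
contact_force: [0.9, -0.0, -0.9]
grip_width: 0.0851
```

Emit:
apply_moves:
  increments: "85 -0.0082 -0.0258 -0.0388 0 0 0;85 -0.0082 -0.0258 -0.0388 0 0 0;85 0 0 0 -1 0 0;85 0 0 0 -1 0 0;85 0 0 0 -1 0 0;85 0 0 0 -1 0 0;85 0 0 0 -1 0 0;85 0 0 0 -1 0 0"

```text
clock: 1.75
tcp_pos: [0.4837, -0.3004, 0.33]
orientation: [1.622, 0.877, -1.623]
contact_force: [-0.5, -0.8, -0.8]
grip_width: 0.0851
```

Run:
```python
from h import *
import pickle
goto((0.484,-0.30,0.33),-31.3)
f=r.grab_frame("wrist");save(f,"w1");pickle.dump(f,open("w1.pkl","wb"))
```

```text
tcp [ 0.4837 -0.3004  0.33  ] x [-0.001  0.    -1.   ] yawy -33.24 grip 0.0851 F [-0.5 -0.8 -0.8] t 1.75 j [ 0.68  0.25 -0.28  1.7   0.08  1.2  -0.2 ]
 shift tool(now) [ 0.      0.     -0.0005]  in final axes [ 0.      0.     -0.0005]  turn units [-0.282  0.001  0.005]
```

View pics/w1.png

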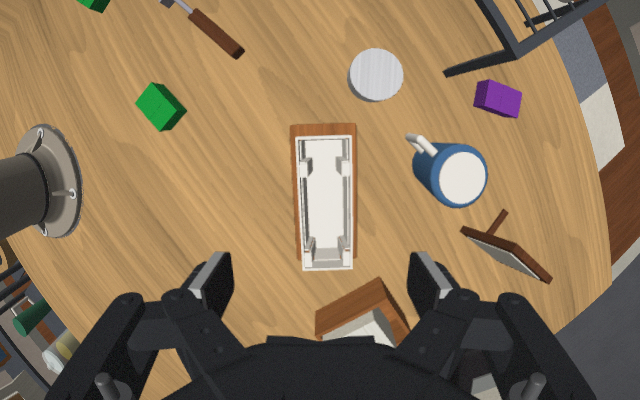

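The wrist view shows the base on its plinth at (328,202), with the inner grooves at (307/345,168) and the corner ledges at the lower end (309/345,248). Its +x end therefore points to the lower image edge. The hook handle is at (220,35).

```bash
cat >> h.py <<'E'
def rect(f,c,half,z,res=0.0005,fish=True):
    """picture of plane z around c: column = +x world, row = +y world"""
    n=int(2*half/res);g=(np.arange(n)-n/2+.5)*res
    X,Y=np.meshgrid(c[0]+g,c[1]+g);P=np.stack([X,Y,np.full_like(X,z)],-1)-f["origin"]
    q=P@Rm(f["orientation"]);x,y,zz=q[...,0],-q[...,1],-q[...,2]
    if fish: s=np.hypot(x,y);k=np.arctan2(s,zz)/np.maximum(s,1e-9)
    else: k=1/zz
    return cv2.remap(f["color"],(f["cx"]+f["fx"]*x*k).astype(np.float32),(f["cy"]+f["fy"]*y*k).astype(np.float32),cv2.INTER_CUBIC)
def blob(im,mask,c,res=0.0005,k=9):
    m=cv2.morphologyEx(mask.astype(np.uint8)*255,cv2.MORPH_CLOSE,np.ones((k,k)))
    m=cv2.morphologyEx(m,cv2.MORPH_OPEN,np.ones((k,k)))
    cs=cv2.findContours(m,cv2.RETR_EXTERNAL,cv2.CHAIN_APPROX_NONE)[0];out=[]
    for q in sorted(cs,key=cv2.contourArea,reverse=True)[:4]:
        (u,v),(w,h),a=cv2.minAreaRect(q)
        if w<h: w,h,a=h,w,a+90
        n=im.shape[0];out.append((np.round([c[0]+(u-n/2+.5)*res,c[1]+(v-n/2+.5)*res],4),np.round([w*res,h*res],4),round(a,1)))
    return out
def white(im,v=110,s=45):
    h=cv2.cvtColor(im,cv2.COLOR_BGR2HSV);return (h[...,2]>v)&(h[...,1]<s)
E
python3 - <<'E'
from h import *
import pickle
f=pickle.load(open("w1.pkl","rb"))
c=(.464,-.333);im=rect(f,c,.13,.075)
cv2.imwrite("pics/r1.png",im)
for s in(35,50):print(blob(im,white(im,100,s),c))
h=cv2.cvtColor(f["color"],cv2.COLOR_BGR2HSV);print(h[137:145,325],h[200,320:326],h[200,288:296])
E
```

```text
[(array([ 0.4664, -0.339 ]), array([0.1817, 0.0687]), 58.7), (array([ 0.5835, -0.2318]), array([0.057 , 0.0205]), 90.0)]
[(array([ 0.4664, -0.3392]), array([0.182 , 0.0693]), 58.7), (array([ 0.5832, -0.232 ]), array([0.0575, 0.021 ]), 90.0)]
[[ 16  12 234]
 [ 21  19 215]
 [ 23  19 178]
 [ 21  11 234]
 [ 19  12 234]
 [ 18  11 235]
 [ 20  13 234]
 [ 21  14 235]] [[ 19  12 235]
 [ 19  12 235]
 [ 19  12 234]
 [ 21  11 234]
 [ 21  11 235]
 [ 21  11 234]] [[ 18 122 171]
 [ 17 119 173]
 [ 17 117 170]
 [ 17 120 172]
 [ 17 124 163]
 [ 16 127 150]
 [ 14 162 146]
 [ 13 159 160]]
```

View pics/r1.png

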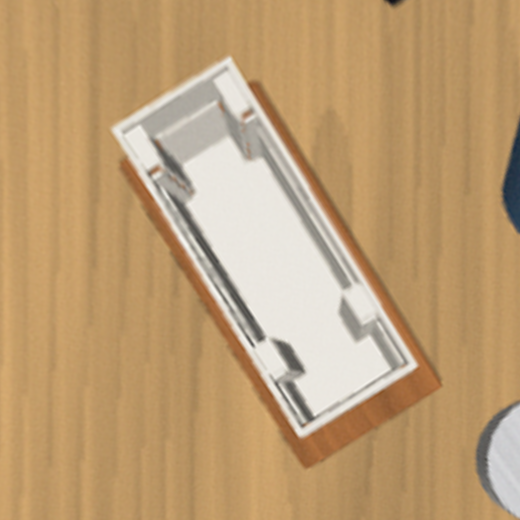

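Base: centre (0.4664, -0.339), long axis 58.7°, corner-ledge end towards (-0.52,-0.855), so base yaw is -121.3°. Next I move above the hook.

Emit:
apply_moves:
  increments: "85 0 -0.0295 -0.0387 0 0 0;85 0 -0.0295 -0.0387 0 0 0;85 0 -0.0295 -0.0387 0 0 0;85 0 -0.0295 -0.0387 0 0 0;85 0 -0.0295 -0.0387 0 0 0;85 0 -0.0295 -0.0387 0 0 0;85 0 -0.0295 -0.0387 0 0 0;85 0 0 0 -0.94 0 0"

```text
clock: 2.6
tcp_pos: [0.4603, 0.0468, 0.3309]
orientation: [1.544, 0.954, -1.541]
contact_force: [0.5, -0.2, 1.0]
grip_width: 0.085
```

Emit:
apply_moves:
  increments: "85 0 0 0 -0.94 0 0;85 0 0 0 -0.94 0 0;85 0 0 0 -0.94 0 0;85 0 0 0 -0.94 0 0;85 0 0 0 -0.94 0 0;85 0 0 0 -0.94 0 0;85 0 0 0 0 0 0;85 0 0 0 0 0 0"

```text
clock: 3.4
tcp_pos: [0.4612, 0.0394, 0.3302]
orientation: [1.06, 1.297, -1.061]
contact_force: [-0.5, 0.2, 0.3]
grip_width: 0.0849
```

Run:
```python
from h import *
import pickle
goto((0.46,0.04,0.33),12)
f=r.grab_frame("wrist");pickle.dump(f,open("w2.pkl","wb"));save(f,"w2")
h=cv2.cvtColor(f["color"],cv2.COLOR_BGR2HSV)
c=(.46,-.02);im=rect(f,c,.15,.034);h=cv2.cvtColor(im,cv2.COLOR_BGR2HSV)
print("handle",blob(im,(h[...,2]<110)&(h[...,1]>60)&(h[...,0]<20),c))
print("white/grey",blob(im,white(im,60,60),c,k=3))
c=(.451,.313);im=rect(f,c,.13,.088);print("pile z88",blob(im,white(im,100,45),c))
```

```text
tcp [0.4612 0.0394 0.3302] x [-0. -0. -1.] yawy 11.48 grip 0.0849 F [-0.5  0.2  0.3] t 3.4 j [ 0.35  0.09 -0.6   1.9   0.05  1.17 -0.07]
 shift tool(now) [ 0.0002 -0.0011 -0.0009]  in final axes [ 0.0002 -0.0011 -0.0009]  turn units [-0.076  0.     0.002]
handle [(array([ 0.4676, -0.0438]), array([0.1022, 0.0191]), 101.6)]
white/grey [(array([ 0.3208, -0.1401]), array([0.0626, 0.0176]), 64.3), (array([0.4444, 0.0341]), array([0.0702, 0.0387]), 87.1)]
pile z88 [(array([0.4626, 0.2378]), array([0.0694, 0.0579]), 7.1)]
```

View pics/w2.png

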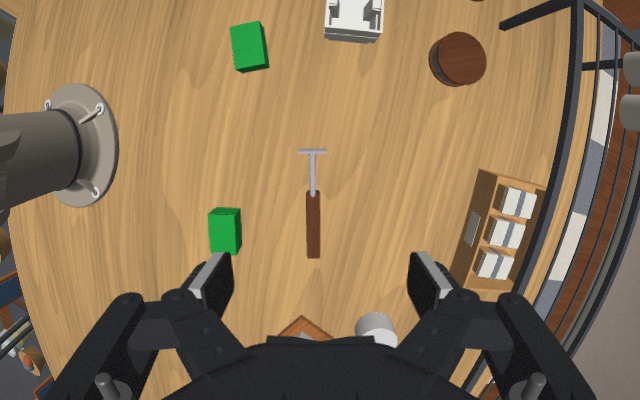

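The wrist view shows the hook handle at (313,225), blade at (312,152), the carton with three white lids at (507,230), the shelf rail to the right of it, and green decoys at (250,46) and (225,230). The pile end with the inner grooves is at (352,15). I will grip the handle 25 mm behind its middle so the wrist stays away from the shelf.

Run:
```python
from h import *
goto((0.4726,-0.0683,0.022),11.6)
```

```text
tcp [0.4613 0.0394 0.3302] x [-0. -0. -1.] yawy 11.51 grip 0.0847 F [ 0.7 -1.6 -0.8] t 3.45 j [ 0.35  0.09 -0.6   1.9   0.05  1.17 -0.07]
 shift tool(now) [ 0.3082 -0.0103  0.1078]  in final axes [ 0.3082 -0.0106  0.1078]  turn units [-0.013 -0.     0.001]
```

Emit:
apply_moves:
  increments: "60 0 -0.0034 0.036 0 0 0;60 0 -0.0034 0.036 0 0 0;60 0 -0.0034 0.036 0 0 0;60 0.045 0 0 0 0 0;60 0.045 0 0 0 0 0;60 0.045 0 0 0 0 0;60 0.045 0 0 0 0 0;60 0.04 0 0 0 0 0"

```text
clock: 4.25
tcp_pos: [0.4729, -0.0685, 0.1085]
orientation: [1.059, 1.298, -1.06]
contact_force: [0.9, -0.6, 1.2]
grip_width: 0.06
```

Emit:
apply_moves:
  increments: "60 0.03 0 0 0 0 0;60 0.03 0 0 0 0 0;60 0.028 0 0 0 0 0;60 0 0 0 0 0 0;0 0 0 0 0 0 0;0 0 0 0 0 0 0;0 0 0 0 0 0 0;0 0 0 0 0 0 0"
  squeeze: 80

```text
clock: 5.05
tcp_pos: [0.4744, -0.0686, 0.024]
orientation: [1.058, 1.296, -1.056]
contact_force: [-1.2, -0.5, 4.8]
grip_width: 0.0187
```

Run:
```python
from h import *
goto((0.53,-0.0,0.17),-90)
```

```text
tcp [ 0.4744 -0.0686  0.024 ] x [ 0.003 -0.001 -1.   ] yawy 11.69 grip 0.0187 F [-1.2 -0.5  4.8] t 5.05 j [ 0.31  0.54 -0.36  2.15  0.39  0.51 -0.14]
 shift tool(now) [-0.1459  0.0687 -0.0557]  in final axes [-0.146  -0.0686 -0.0556]  turn units [ 1.4791e+01 -1.1000e-02 -2.5000e-02]
```

Emit:
apply_moves:
  increments: "0 -0.04 0 0 0 0 0;0 -0.04 0 0 0 0 0;0 -0.04 0 0 0 0 0;0 0 0 0 0.98 0 0;0 0 0 0 0.98 0 0;0 0 0 0 0.98 0 0;0 0 0 0 0.98 0 0;0 0 0 0 0.98 0 0"

```text
clock: 5.85
tcp_pos: [0.4733, -0.0686, 0.1434]
orientation: [1.49, 0.998, -1.488]
contact_force: [-0.6, -0.4, -1.7]
grip_width: 0.0186
```

Emit:
apply_moves:
  increments: "0 0 0 0 0.98 0 0;0 0 0 0 0.98 0 0;0 0 0 0 0.98 0 0;0 0 0 0 0.98 0 0;0 0 0 0 0.98 0 0;0 0 0 0 0.98 0 0;0 0 0 0 0.98 0 0;0 0 0 0 0.98 0 0"

```text
clock: 6.65
tcp_pos: [0.4733, -0.0684, 0.1433]
orientation: [2.095, 0.254, -2.092]
contact_force: [-0.2, -0.1, -1.7]
grip_width: 0.0185
```

Emit:
apply_moves:
  increments: "0 0 0 0 0.98 0 0;0 0 0 0 0.98 0 0;0 0 -0.034 -0.02 0 0 0;0 0 -0.034 -0.02 0 0 0;0 0 0 0 0 0 0;0 0 0 0 0 0 0;0 0 0 0 0 0 0;0 0 0 0 0 0 0"

```text
clock: 7.45
tcp_pos: [0.5119, -0.0013, 0.1425]
orientation: [2.216, 0.01, -2.217]
contact_force: [0.0, -0.0, -2.0]
grip_width: 0.0188
```

Run:
```python
from h import *
import pickle
goto((0.53,-0.0,0.145),-90)
F={n:r.grab_frame(n) for n in("scene","side","wrist")};pickle.dump(F,open("f3.pkl","wb"))
f=F["wrist"]
save(f,"w3")
a=rect(f,(.75,0),.15,.062);b=rect(F["side"],(.70,.0),.15,.062,fish=False)
cv2.imwrite("pics/r3.png",cv2.resize(f["color"],(800,500)))
```

```text
tcp [ 0.5119 -0.0013  0.1425] x [-0. -0. -1.] yawy -89.46 grip 0.0188 F [ 0. -0. -2.] t 7.45 j [-0.    0.35 -0.14  2.03  0.07  0.76 -1.75]
 shift tool(now) [-0.0025 -0.0011 -0.0181]  in final axes [-0.0025 -0.0013 -0.0181]  turn units [ 0.078  0.002 -0.004]
```

View pics/r3.png

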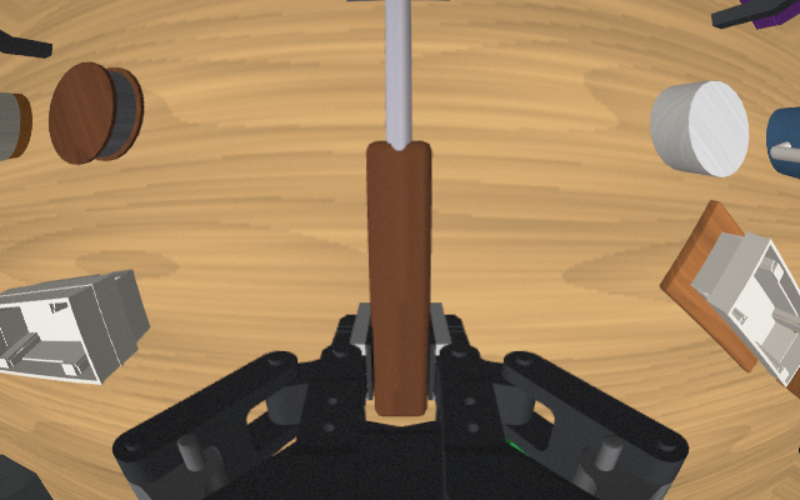

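Run:
```python
from h import *
import pickle
F=pickle.load(open("f3.pkl","rb"))
a=F["side"]["color"][150:220,225:325];b=F["scene"]["color"][210:290,205:315]
f=lambda x,k:cv2.resize(x,None,fx=k,fy=k,interpolation=cv2.INTER_CUBIC)
A=f(a,4);B=f(b,4);c=np.zeros((600,440,3),np.uint8);c[:280,:400]=A;c[280:600,:440]=B
cv2.imwrite("pics/c3.png",c)
```

```text
(no output)
```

View pics/c3.png

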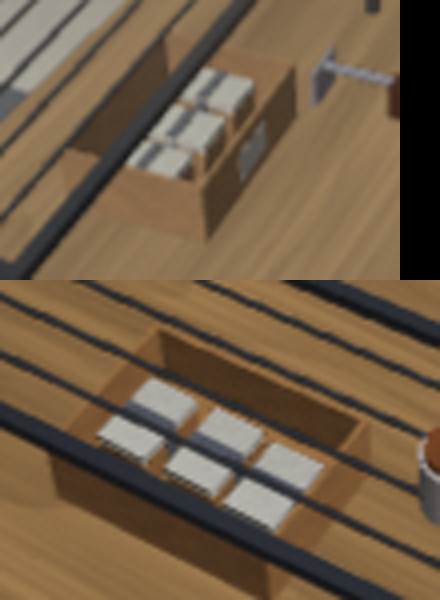

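Run:
```python
from h import *
import pickle
F=pickle.load(open("f3.pkl","rb"));S,D=F["scene"],F["side"]
d=lambda x,y:(225+x/4,150+y/4)
s=lambda x,y:(205+x/4,210+(y-280)/4)
print("side",onz(D,*d(297,66),.062),onz(D,*d(204,183),.062),"bottom",onz(D,*d(206,240),0),"rear+y top",onz(D,*d(65,150),.062))
print("scene",onz(S,*s(158,328),.062),onz(S,*s(370,425),.062),"rear",onz(S,*s(52,452),.062))
print("blade",tri(S,(0,0),D,(0,0)) if 0 else onz(D,*d(320,103),.12))
g=[onz(S,*s(*p),.044) for p in[(135,375),(215,405),(295,440),(105,440),(185,475),(265,510)]]
print("gift",g)
W=pickle.load(open("w2.pkl","rb"))
print("shelf rail wrist",[onz(W,*p,.185,True) for p in[(582,10),(566,130),(548,200),(500,345)]])
# side rail
print("shelf rail side",[onz(D,*d(*p),.185) for p in[(30,262),(240,5)]],tri(S,(180+603/3,120+392/3),D,(225+12/3,125+282/3)))
```

```text
side [ 0.715  -0.0914  0.062 ] [0.7142 0.0845 0.062 ] bottom [0.7157 0.0878 0.    ] rear+y top [0.8425 0.0942 0.062 ]
scene [ 0.7249 -0.0874  0.062 ] [0.7185 0.0994 0.062 ] rear [ 0.8581 -0.0785  0.062 ]
blade [0.6393 0.0158 0.12  ]
gift [array([ 0.7596, -0.0845,  0.044 ]), array([ 0.7513, -0.0163,  0.044 ]), array([0.747 , 0.0525, 0.044 ]), array([ 0.8198, -0.0644,  0.044 ]), array([0.8145, 0.0041, 0.044 ]), array([0.8094, 0.0704, 0.044 ])]
shelf rail wrist [array([0.7165, 0.3234, 0.185 ]), array([0.7113, 0.1682, 0.185 ]), array([0.7111, 0.0867, 0.185 ]), array([ 0.7369, -0.1122,  0.185 ])]
shelf rail side [array([0.7048, 0.3224, 0.185 ]), array([ 7.171e-01, -4.000e-04,  1.850e-01])] (array([0.7027, 0.3426, 0.1893]), 0.003)
```

Side crop: carton front top corners at (297,66) and (204,183), which puts the front wall at x≈0.716, y≈-0.09 to 0.09. The shelf front rail is at x≈0.705–0.711. I now lower the hook, go in under the deck over the lip, drop the blade behind it and check.

Emit:
apply_moves:
  increments: "0 0.0375 0 0 0.08 0 0;0 0 0 0 0 0 0;0 0 0 -0.018 0 0 0;0 0 0 -0.018 0 0 0;0 0 0 -0.018 0 0 0;0 0 0 -0.018 0 0 0;0 0 0 -0.017 0 0 0;0 0 0 0 0 0 0"

```text
clock: 8.4
tcp_pos: [0.6038, 0.0001, 0.106]
orientation: [2.223, 0.002, -2.218]
contact_force: [-0.3, 0.2, -2.8]
grip_width: 0.0188
```

Run:
```python
from h import *
import pickle
goto((0.601,0,0.071),-90)
F={n:r.grab_frame(n) for n in("scene","side")}
a=F["side"]["color"][150:220,225:325];b=F["scene"]["color"][210:290,205:315]
f=lambda x,k:cv2.resize(x,None,fx=k,fy=k,interpolation=cv2.INTER_CUBIC)
c=np.zeros((600,440,3),np.uint8);c[:280,:400]=f(a,4);c[280:600,:440]=f(b,4)
cv2.imwrite("pics/c4.png",c)
```

```text
tcp [6.038e-01 1.000e-04 1.060e-01] x [ 0.002  0.    -1.   ] yawy -89.92 grip 0.0188 F [-0.3  0.2 -2.8] t 8.4 j [-0.01  0.53 -0.12  1.84  0.09  0.77 -1.75]
 shift tool(now) [0.035  0.0001 0.0029]  in final axes [0.035  0.0001 0.0028]  turn units [ 0.012 -0.02   0.002]
```

View pics/c4.png

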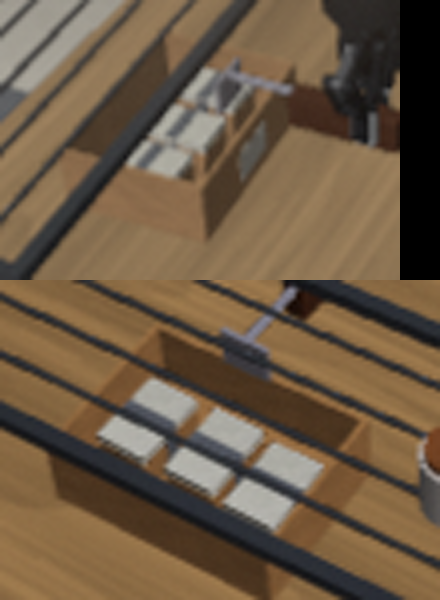

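The blade hangs over the carton just behind the front wall: side crop (228,85), scene crop (245,350). Next I lower it and start the pull.

Emit:
apply_moves:
  increments: "0 0.012 0 0 0 0 0;0 0.012 0 0 0 0 0;0 0.011 0 0 0 0 0;0 0 0 0 0 0 0;0 0 0 0.01 0 0 0;0 0 0 0.01 0 0 0;0 0 0 0.012 0 0 0;0 0 0 0.012 0 0 0"

```text
clock: 9.3
tcp_pos: [0.5568, 0.0001, 0.0703]
orientation: [2.222, 0.002, -2.219]
contact_force: [2.9, 0.6, -4.5]
grip_width: 0.0187
```

Emit:
apply_moves:
  increments: "0 0 0 0.015 0 0 0;0 0 0 0.015 0 0 0;0 0 0 0.015 0 0 0;0 0 0 0.015 0 0 0;0 0 0 0.015 0 0 0;0 0 0 0.015 0 0 0;0 0 0 0.012 0 0 0;0 0 0 0 0 0 0"

```text
clock: 10.1
tcp_pos: [0.4532, -0.0003, 0.0699]
orientation: [2.218, 0.002, -2.222]
contact_force: [0.7, 0.8, -2.3]
grip_width: 0.0188
```

Run:
```python
from h import *
goto((0.415,0,0.071),-90)
f=r.grab_frame("side")
save(f,"s5",(225,120,425,240),4)
f=r.grab_frame("wrist");save(f,"w5")
```

```text
tcp [ 4.532e-01 -3.000e-04  6.990e-02] x [-0.002 -0.001 -1.   ] yawy -89.89 grip 0.0188 F [ 0.7  0.8 -2.3] t 10.1 j [-0.02  0.4  -0.13  2.2   0.1   0.54 -1.8 ]
 shift tool(now) [-0.001  -0.0004  0.0382]  in final axes [-0.0011 -0.0003  0.0382]  turn units [ 0.016  0.016 -0.004]
```

View pics/s5.png

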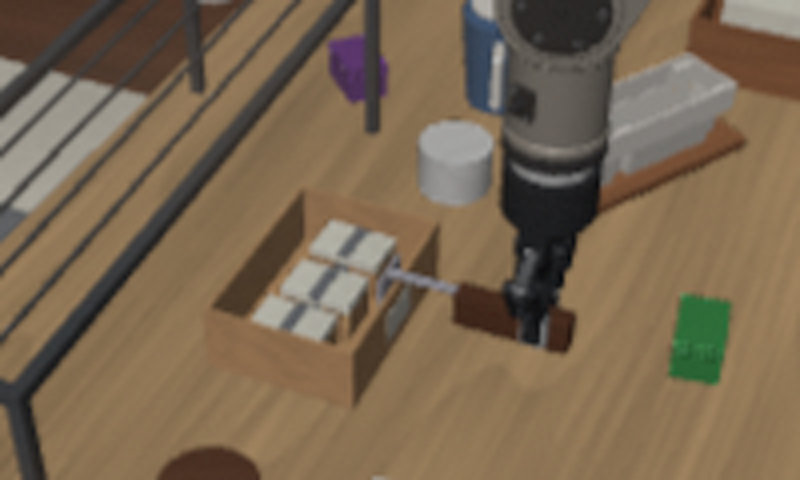

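The side crop shows the blade in the lip at (392,275), with the carton following out of the shelf and about 4 cm still to go.

Emit:
apply_moves:
  increments: "0 0 0 0.01 0 0 0;0 0 0 0.01 0 0 0;0 0 0 0.01 0 0 0;0 0 0 0.01 0 0 0;0 0 0 0 0 0 0;0 0 0 0 0 0 0;0 0 0 0 0 0 0;0 0 0 0 0 0 0"

```text
clock: 11.0
tcp_pos: [0.415, -0.0002, 0.0695]
orientation: [2.219, 0.002, -2.222]
contact_force: [-0.7, -0.9, -1.8]
grip_width: 0.0185
```

Run:
```python
from h import *
goto((0.415,0,0.071),-90)
f=r.grab_frame("side");g=r.grab_frame("scene")
import pickle;pickle.dump({"side":f,"scene":g},open("f6.pkl","wb"))
a=cv2.resize(f["color"][130:230,225:345],None,fx=4,fy=4,interpolation=cv2.INTER_CUBIC)
b=cv2.resize(g["color"][175:275,215:295],None,fx=4,fy=4,interpolation=cv2.INTER_CUBIC)
cv2.imwrite("pics/c6.png",np.hstack([a,b]))
```

```text
tcp [ 4.15e-01 -2.00e-04  6.95e-02] x [-0.001 -0.    -1.   ] yawy -89.91 grip 0.0185 F [-0.7 -0.9 -1.8] t 11.0 j [-0.03  0.36 -0.14  2.29  0.1   0.5  -1.82]
 shift tool(now) [-0.0015 -0.0002  0.    ]  in final axes [-0.0015 -0.0002  0.    ]  turn units [ 0.014  0.012 -0.002]
```

View pics/c6.png

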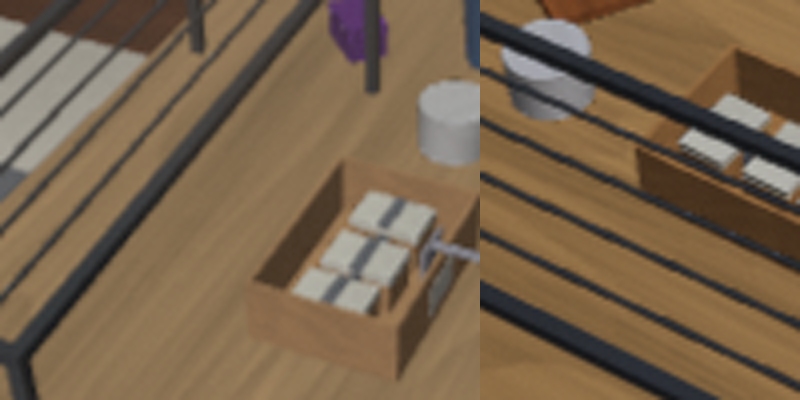

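Run:
```python
from h import *
import pickle
F=pickle.load(open("f6.pkl","rb"));S,D=F["scene"],F["side"]
d=lambda x,y:(225+x/4,130+y/4)
s=lambda x,y:(215+(x-480)/4,175+y/4)
print("rear",onz(D,*d(250,288),.062),onz(D,*d(343,160),.062),"scene",onz(S,*s(637,150),.062))
print("front+y",onz(D,*d(400,322),.062),"bottom",onz(D,*d(400,380),0),"front -y scene",onz(S,*s(737,48),.062))
print("tri rear -y",tri(S,s(637,150),D,d(343,160)))
# shelf front post foot (+y) visible in side: rail line and posts
for p in [(374,92),(20,355)]: print("post/rail",onz(D,*d(*p),0),onz(D,*d(*p),.185))
```

```text
rear [0.6652 0.0967 0.062 ] [ 0.6681 -0.0891  0.062 ] scene [ 0.678  -0.0861  0.062 ]
front+y [0.5382 0.0849 0.062 ] bottom [0.5367 0.0873 0.    ] front -y scene [ 0.5446 -0.0857  0.062 ]
tri rear -y (array([ 0.6716, -0.093 ,  0.0556]), 0.005)
post/rail [ 0.7224 -0.2794  0.    ] [ 0.6133 -0.0349  0.185 ]
post/rail [0.8365 0.1871 0.    ] [0.704  0.3355 0.185 ]
```

The carton's rear edge is at x≈0.667–0.675 and the shelf front at ≥0.703. I pull 8 mm more for margin, then lift out and carry the hook back.

Emit:
apply_moves:
  increments: "0 0 0 0.004 0 0 0;0 0 0 0.004 0 0 0;0 0 0 0 0 0 0;0 0 0 0 0 0 0;0 0 0 0 0 0 0;0 0 0 -0.006 0 0 0;0 -0.035 0 0 0 0 0;0 -0.04 0 0 0 0 0"

```text
clock: 11.9
tcp_pos: [0.4124, -0.0002, 0.1445]
orientation: [2.215, 0.002, -2.226]
contact_force: [1.5, -0.5, -2.2]
grip_width: 0.0187
```

Emit:
apply_moves:
  increments: "0 0 0.034 -0.022 0 0 0;0 0 0.034 -0.022 0 0 0;0 0 0 0 -0.98 0 0;0 0 0 0 -0.98 0 0;0 0 0 0 -0.98 0 0;0 0 0 0 -0.98 0 0;0 0 0 0 -0.98 0 0;0 0 0 0 -0.98 0 0"

```text
clock: 12.7
tcp_pos: [0.4576, -0.0682, 0.1446]
orientation: [1.807, 0.673, -1.809]
contact_force: [0.4, 0.3, -1.7]
grip_width: 0.0187
```

Emit:
apply_moves:
  increments: "0 0 0 0 -0.98 0 0;0 0 0 0 -0.98 0 0;0 0 0 0 -0.98 0 0;0 0 0 0 -0.98 0 0;0 0 0 0 -0.98 0 0;0 0 0 0 -0.98 0 0;0 0 0 0 -0.98 0 0;0 0 0 0 -0.98 0 0"

```text
clock: 13.5
tcp_pos: [0.4576, -0.0682, 0.1446]
orientation: [1.148, 1.247, -1.149]
contact_force: [0.5, -1.0, -2.0]
grip_width: 0.0186
```

Run:
```python
from h import *
goto((0.455,-0.068,0.026),11)
```

```text
tcp [ 0.4576 -0.0682  0.1446] x [-0.001  0.    -1.   ] yawy 4.69 grip 0.0186 F [ 0.5 -1.  -2. ] t 13.5 j [ 0.39  0.3  -0.43  2.12  0.18  0.75 -0.08]
 shift tool(now) [ 0.1186 -0.0025 -0.0004]  in final axes [ 0.1186 -0.0025 -0.0007]  turn units [-0.917 -0.001  0.006]
```

Emit:
apply_moves:
  increments: "0 0.035 0 0 0 0 0;0 0.035 0 0 0 0 0;0 0.03 0 0 0 0 0;0 0.01 0 0 0 0 0;0 0.006 0 0 0 0 0;0 0.003 0 0 0 0 0;0 0 0 0 0 0 0;0 0 0 0 0 0 0"

```text
clock: 14.3
tcp_pos: [0.4585, -0.0681, 0.0268]
orientation: [1.153, 1.243, -1.151]
contact_force: [-0.1, -0.3, -1.7]
grip_width: 0.0182
```

Emit:
apply_moves:
  increments: "25 0 0 0 0 0 0;45 0 0 0 0 0 0;50 0 0 0 0 0 0;50 -0.04 0 0 0 0 0;50 -0.05 0 0 0 0 0;50 -0.05 0 0 0 0 0;50 -0.05 0 0 0 0 0;50 -0.05 0 0 0 0 0"

```text
clock: 15.1
tcp_pos: [0.4571, -0.0679, 0.2681]
orientation: [1.152, 1.244, -1.152]
contact_force: [1.0, 0.5, -0.0]
grip_width: 0.0503
```

Run:
```python
from h import *
goto((0.56,0.0,0.33),10)
goto((0.57,0.0,0.33),-170)
```

```text
tcp [ 0.4571 -0.0679  0.2681] x [ 0. -0. -1.] yawy 4.45 grip 0.0503 F [ 1.   0.5 -0. ] t 15.1 j [ 0.46  0.14 -0.48  1.99  0.07  1.03  0.02]
 shift tool(now) [-0.0618  0.1079 -0.0597]  in final axes [-0.0619  0.1131 -0.049 ]  turn units [-0.808  0.001 -0.004]
tcp [ 0.4571 -0.0679  0.2681] x [ 0. -0. -1.] yawy 4.45 grip 0.0503 F [ 1.   0.5 -0. ] t 15.1 j [ 0.46  0.14 -0.48  1.99  0.07  1.03  0.02]
 shift tool(now) [-0.0618  0.1178 -0.0589]  in final axes [-0.0619 -0.1229  0.0472]  turn units [ 2.5372e+01 -6.0000e-03 -1.0000e-03]
```

Emit:
apply_moves:
  increments: "50 -0.0155 0.0353 -0.0256 0 0 0;50 -0.0155 0.0353 -0.0256 0 0 0;50 -0.0155 0.0353 -0.0256 0 0 0;50 -0.0155 0.0353 -0.0256 0 0 0;85 0 0 0 0.65 0 0;85 0 0 0 0 0 0;85 0 0 0 0 0 0;85 0 0 0 0 0 0"

```text
clock: 15.9
tcp_pos: [0.5898, 0.0439, 0.3274]
orientation: [1.209, 1.209, -1.211]
contact_force: [-0.5, -0.6, 0.1]
grip_width: 0.0852
```

Run:
```python
from h import *
import pickle
goto(None)
f=r.grab_frame("wrist");pickle.dump(f,open("w7.pkl","wb"));save(f,"w7")
c=(.605,0);im=rect(f,c,.13,.044)
h=cv2.cvtColor(im,cv2.COLOR_BGR2HSV);m=white(im,120,60)
for k in(3,7,21): print("gift tops k",k,blob(im,m,c,k=k))
c2=(.455,-.03);i2=rect(f,c2,.13,.034);h=cv2.cvtColor(i2,cv2.COLOR_BGR2HSV)
print("handle",blob(i2,(h[...,2]<110)&(h[...,1]>60)&(h[...,0]<20),c2))
cv2.imwrite("pics/r7.png",np.hstack([im,rect(f,(.605,0),.13,.062)]))
```

```text
tcp [0.5898 0.0439 0.3274] x [-0.001 -0.001 -1.   ] yawy -0.03 grip 0.0852 F [-0.5 -0.6  0.1] t 15.9 j [ 0.22  0.32 -0.52  1.64  0.17  1.23 -0.33]
gift tops k 3 [(array([ 0.6019, -0.0569]), array([0.0641, 0.047 ]), 178.2), (array([0.6012, 0.0018]), array([0.064, 0.045]), 180.0), (array([0.6052, 0.0565]), array([0.064 , 0.0445]), 180.0)]
gift tops k 7 [(array([ 0.602, -0.057]), array([0.0645, 0.0465]), 180.0), (array([0.601 , 0.0018]), array([0.0635, 0.045 ]), 180.0), (array([0.6055, 0.0565]), array([0.0635, 0.0445]), 180.0)]
gift tops k 21 [(array([ 0.6025, -0.0012]), array([0.1584, 0.067 ]), 88.0)]
handle [(array([ 0.462, -0.041]), array([0.1035, 0.0321]), 90.4), (array([ 5.373e-01, -2.000e-04]), array([0.169 , 0.0059]), 90.5)]
```

View pics/r7.png

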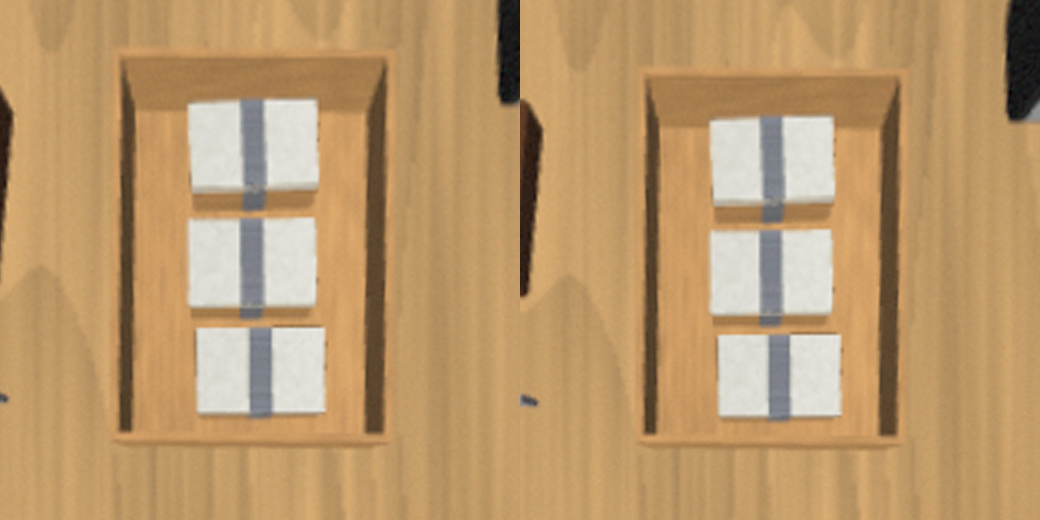

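The rectified crop shows three gifts upright in the carton; centres are ≈(0.602,-0.059), (0.601,0.000) and (0.605,0.055). The hook stands at (0.462,-0.041). First I take the -y gift.

Emit:
apply_moves:
  increments: "74 0 0.0041 0.0345 0 0 0;74 0 0.0041 0.0345 0 0 0;74 0 0.0041 0.0345 0 0 0;74 0.045 0 0 0 0 0;74 0.045 0 0 0 0 0;74 0.045 0 0 0 0 0;74 0.045 0 0 0 0 0;74 0.035 0 0 0 0 0"

```text
clock: 16.75
tcp_pos: [0.6011, -0.0595, 0.1103]
orientation: [1.209, 1.21, -1.212]
contact_force: [-0.0, -1.0, -0.0]
grip_width: 0.0743
```

Run:
```python
from h import *
goto((0.602,-0.0594,0.026),0)
```

```text
tcp [ 0.6011 -0.0595  0.1103] x [-0.002 -0.    -1.   ] yawy -0.05 grip 0.0743 F [-0. -1. -0.] t 16.75 j [ 0.31  0.56 -0.42  1.82  0.29  0.83 -0.25]
 shift tool(now) [ 0.0843  0.0011 -0.0001]  in final axes [ 0.0843  0.0009 -0.0001]  turn units [-0.008  0.002  0.019]
```

Emit:
apply_moves:
  increments: "74 0.03 0.0008 0 0 0 0;74 0.025 0 0 0 0 0;74 0.015 0 0 0 0 0;74 0.01 0 0 0 0 0;74 0.0045 0 0 0 0 0;74 0 0 0 0 0 0;40 0 0 0 0 0 0;40 0 0 0 0 0 0"
  squeeze: 40

```text
clock: 17.55
tcp_pos: [0.6044, -0.0586, 0.0295]
orientation: [1.211, 1.207, -1.208]
contact_force: [-1.2, 0.6, 2.7]
grip_width: 0.0635
```

Emit:
apply_moves:
  increments: "40 0 0 0 0 0 0;40 0 0 0 0 0 0;40 -0.02 0 0 0 0 0;40 -0.04 0 0 0 0 0;40 -0.05 0 0 0 0 0;40 -0.05 0 0 0 0 0;40 -0.03 0 0 0 0 0;40 0 0 0 0 0 0"

```text
clock: 18.35
tcp_pos: [0.6064, -0.0583, 0.2238]
orientation: [1.214, 1.201, -1.203]
contact_force: [0.7, 0.4, -2.0]
grip_width: 0.0632
```

Run:
```python
from h import *
goto((0.4597,-0.3501,0.2),58.7)
```

```text
tcp [ 0.6064 -0.0583  0.2238] x [ 0.009 -0.001 -1.   ] yawy -0.04 grip 0.0632 F [ 0.7  0.4 -2. ] t 18.35 j [ 0.34  0.43 -0.46  1.73  0.22  1.03 -0.19]
 shift tool(now) [ 0.0226 -0.1467  0.2919]  in final axes [ 0.0238 -0.3255  0.0263]  turn units [-8.544  0.046 -0.068]
```

Emit:
apply_moves:
  increments: "40 0 -0.021 0.0417 0 0 0;40 0 -0.021 0.0417 0 0 0;40 0 -0.021 0.0417 0 0 0;40 0 -0.021 0.0417 0 0 0;40 0 -0.021 0.0417 0 0 0;40 0 -0.021 0.0417 0 0 0;40 0 -0.021 0.0417 0 0 0;40 0 0 0 -0.95 0 0"

```text
clock: 19.15
tcp_pos: [0.4506, -0.3578, 0.2167]
orientation: [1.129, 1.258, -1.137]
contact_force: [-0.5, -0.1, -1.5]
grip_width: 0.063
```

Emit:
apply_moves:
  increments: "40 0 0 0 -0.95 0 0;40 0 0 0 -0.95 0 0;40 0 0 0 -0.95 0 0;40 0 0 0 -0.95 0 0;40 0 0 0 -0.95 0 0;40 0 0 0 -0.95 0 0;40 0 0 0 -0.95 0 0;40 0 0 0 -0.95 0 0"

```text
clock: 19.95
tcp_pos: [0.4556, -0.35, 0.217]
orientation: [0.424, 1.531, -0.423]
contact_force: [0.2, -0.1, -2.2]
grip_width: 0.0634
```

Run:
```python
from h import *
goto((0.4597,-0.3501,0.0455),58.7)
```

```text
tcp [ 0.4556 -0.35    0.217 ] x [-0.002  0.001 -1.   ] yawy 59.02 grip 0.0634 F [ 0.2 -0.1 -2.2] t 19.95 j [ 1.    0.4  -0.57  1.8   0.25  1.01  1.35]
 shift tool(now) [0.1715 0.002  0.0039]  in final axes [0.1715 0.002  0.0036]  turn units [ 0.047 -0.017 -0.001]
```

Emit:
apply_moves:
  increments: "40 0 0.002 0.003 0 0 0;40 0.04 0 0 0 0 0;40 0.04 0 0 0 0 0;40 0.035 0 0 0 0 0;40 0.02 0 0 0 0 0;40 0 0 0 0 0 0;40 0 0 0 0 0 0;40 0 0 0 0 0 0"

```text
clock: 20.75
tcp_pos: [0.461, -0.3506, 0.0847]
orientation: [0.427, 1.526, -0.429]
contact_force: [0.5, 0.3, -1.8]
grip_width: 0.0632
```

Run:
```python
from h import *
goto((0.4597,-0.3501,0.0455),58.7)
```

```text
tcp [ 0.461  -0.3506  0.0847] x [ 0.002 -0.001 -1.   ] yawy 58.7 grip 0.0632 F [ 0.5  0.3 -1.8] t 20.75 j [ 0.93  0.58 -0.5   1.89  0.39  0.77  1.24]
 shift tool(now) [ 0.0392 -0.0002 -0.0015]  in final axes [ 0.0392 -0.0002 -0.0014]  turn units [-0.     0.02   0.001]
```

Emit:
apply_moves:
  increments: "40 0.014 0 -0.0022 0 0 0;40 0.012 0 0 0 0 0;40 0.008 0 0 0 0 0;40 0.004 0 0 0 0 0;40 0 0 0 0 0 0;40 0 0 0 0 0 0;68 0 0 0 0 0 0;72 0 0 0 0 0 0"

```text
clock: 21.55
tcp_pos: [0.4586, -0.3493, 0.0459]
orientation: [0.427, 1.527, -0.428]
contact_force: [-0.2, 0.4, -0.5]
grip_width: 0.072
```

Emit:
apply_moves:
  increments: "72 0 0 0 0 0 0;72 0 0 0 0 0 0;72 -0.03 0 0 0 0 0;72 -0.05 0 0 0 0 0;72 -0.05 0 0 0 0 0;72 -0.05 0 0 0 0 0;72 -0.05 0 0 0 0 0;72 -0.05 0 0 0 0 0"

```text
clock: 22.35
tcp_pos: [0.4577, -0.3487, 0.3277]
orientation: [0.427, 1.528, -0.427]
contact_force: [0.8, -1.1, -0.8]
grip_width: 0.0715
```

Run:
```python
from h import *
import pickle
goto((0.487,-0.306,0.33),58.7)
f=r.grab_frame("wrist");pickle.dump(f,open("w8.pkl","wb"))
c=(.466,-.339);im=rect(f,c,.13,.058);print("gift top z58",blob(im,white(im,120,60),c,k=3))
i2=rect(f,c,.13,.075);print("rim",blob(i2,white(i2,100,50),c))
cv2.imwrite("pics/r8.png",im)
```

```text
tcp [ 0.4577 -0.3487  0.3277] x [ 0. -0. -1.] yawy 58.76 grip 0.0715 F [ 0.8 -1.1 -0.8] t 22.35 j [ 1.03  0.31 -0.61  1.67  0.18  1.22  1.41]
 shift tool(now) [-0.0023  0.0517  0.0029]  in final axes [-0.0023  0.0517  0.0028]  turn units [0.009 0.004 0.002]
gift top z58 [(array([ 0.469 , -0.3406]), array([0.19  , 0.0742]), 58.7), (array([ 0.5785, -0.237 ]), array([0.0555, 0.0345]), 90.0)]
rim [(array([ 0.466 , -0.3393]), array([0.1814, 0.0706]), 58.7), (array([ 0.5742, -0.2408]), array([0.063, 0.043]), 90.0), (array([ 0.5918, -0.3385]), array([0.0315, 0.008 ]), 90.0)]
```

View pics/r8.png

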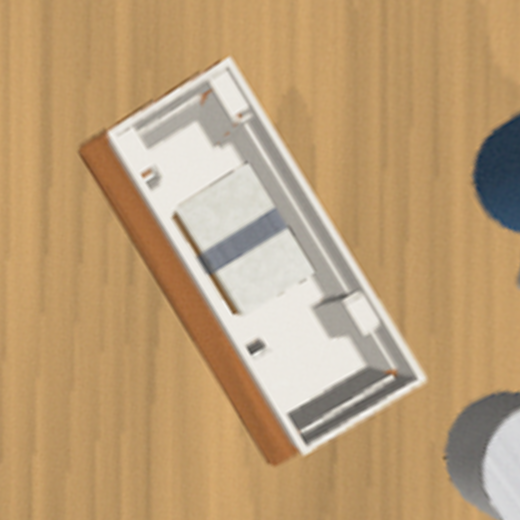

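The rectified crop shows gift one lying flat at (245,240) in the base, between the grooves. The base rim re-measured at (0.466,-0.3393), 58.7°, which agrees with the first look. Next is the pile.

Emit:
apply_moves:
  increments: "85 0 0.037 -0.0233 0 0 0;85 0 0.037 -0.0233 0 0 0;85 0 0.037 -0.0233 0 0 0;85 0 0.037 -0.0233 0 0 0;85 0 0.037 -0.0233 0 0 0;85 0 0.037 -0.0233 0 0 0;85 0 0.037 -0.0233 0 0 0;85 0 0.037 -0.0233 0 0 0"

```text
clock: 23.2
tcp_pos: [0.4518, 0.0024, 0.3253]
orientation: [0.427, 1.527, -0.428]
contact_force: [1.0, -0.5, 1.5]
grip_width: 0.0849
```

Emit:
apply_moves:
  increments: "85 0 0.037 -0.0233 0 0 0;85 0 0.037 -0.0233 0 0 0;85 0 0.037 -0.0233 0 0 0;85 0 0.037 -0.0233 0 0 0;85 0 0.037 -0.0233 0 0 0;85 0 0.037 -0.0233 0 0 0;85 0 0.037 -0.0233 0 0 0;85 0 0.037 -0.0233 0 0 0"

```text
clock: 24.0
tcp_pos: [0.4464, 0.352, 0.325]
orientation: [0.428, 1.528, -0.428]
contact_force: [1.2, 0.7, 1.2]
grip_width: 0.0849
```

Emit:
apply_moves:
  increments: "85 0 0 0 0.91 0 0;85 0 0 0 0.91 0 0;85 0 0 0 0.91 0 0;85 0 0 0 0.91 0 0;85 0 0 0 0.91 0 0;85 0 0 0 0.91 0 0;85 0 0 0 0.91 0 0;85 0 0 0 0.91 0 0"

```text
clock: 24.8
tcp_pos: [0.4464, 0.3504, 0.325]
orientation: [1.1, 1.275, -1.1]
contact_force: [0.5, 0.6, -0.2]
grip_width: 0.0851
```

Run:
```python
from h import *
import pickle
goto((0.445,0.35,0.33),8.6)
f=r.grab_frame("wrist");pickle.dump(f,open("w9.pkl","wb"))
c=(.451,.313)
for z in(.085,.088,.091):
    im=rect(f,c,.13,z);print("rim",z,blob(im,white(im,100,50),c))
im=rect(f,c,.13,.088)
# corner ledge vs inner: bright columns along long axis handled visually earlier
cv2.imwrite("pics/r9.png",im)
```

```text
tcp [0.4464 0.3504 0.325 ] x [ 0. -0. -1.] yawy 8.45 grip 0.0851 F [ 0.5  0.6 -0.2] t 24.8 j [-0.13  0.34 -0.81  1.68  0.26  1.23 -0.85]
 shift tool(now) [-0.005  -0.0014  0.0001]  in final axes [-0.005  -0.0014  0.0001]  turn units [-0.022  0.002 -0.   ]
rim 0.085 [(array([0.4529, 0.3123]), array([0.1845, 0.0702]), 97.1), (array([0.326, 0.221]), array([0.0185, 0.0095]), 90.0)]
rim 0.088 [(array([0.4528, 0.3131]), array([0.1829, 0.0696]), 97.0), (array([0.3265, 0.2218]), array([0.02  , 0.0105]), 90.0)]
rim 0.091 [(array([0.4526, 0.314 ]), array([0.1813, 0.069 ]), 97.1), (array([0.3268, 0.2222]), array([0.022, 0.011]), 90.0), (array([0.5798, 0.3998]), array([0.007, 0.002]), 90.0)]
```

Run:
```python
from h import *
a=cv2.imread("pics/r9.png")[40:480,110:410]
g=r.grab_frame("scene");b=cv2.resize(g["color"][150:250,215:355],None,fx=3.4,fy=4.4,interpolation=cv2.INTER_CUBIC)
cv2.imwrite("pics/c9.png",np.hstack([a,b]))
```

```text
(no output)
```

View pics/c9.png

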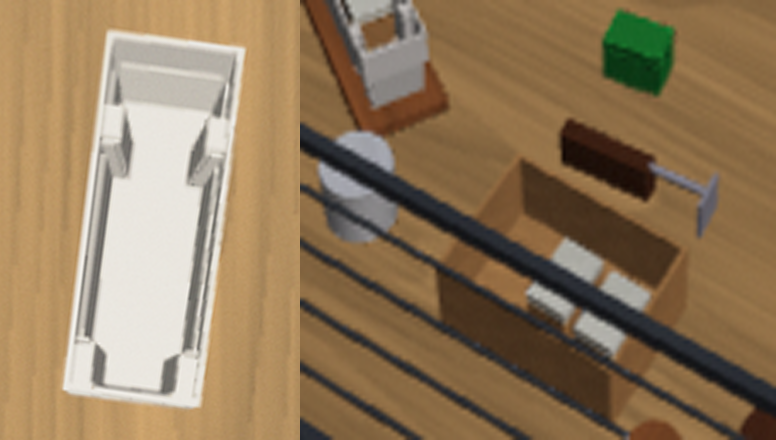

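The left crop shows tray_b's corner ledges at the lower (+y) end and its inner grooves near the top, so its yaw is +97.05°. The right crop shows the hook standing and two gifts left in the carton. Tray_b is gripped at jaw yaw 7° and set on the base at jaw yaw -31.3°.

Emit:
apply_moves:
  increments: "85 0 0.0008 0.0378 0.2 0 0;85 0.045 0 0 0 0 0;85 0.045 0 0 0 0 0;85 0.045 0 0 0 0 0;85 0.04 0 0 0 0 0;85 0 0 0 0 0 0;85 0 0 0 0 0 0;85 0 0 0 0 0 0"

```text
clock: 25.7
tcp_pos: [0.4541, 0.3146, 0.1527]
orientation: [1.117, 1.267, -1.11]
contact_force: [-0.7, 0.5, 0.2]
grip_width: 0.0848
```

Run:
```python
from h import *
goto((0.4528,0.3131,0.083),7.05)
```

```text
tcp [0.4541 0.3146 0.1527] x [ 0.003  0.002 -1.   ] yawy 7.38 grip 0.0848 F [-0.7  0.5  0.2] t 25.7 j [-0.15  0.49 -0.72  1.9   0.41  0.9  -0.95]
 shift tool(now) [ 0.0697 -0.0017  0.0014]  in final axes [ 0.0697 -0.0015  0.0013]  turn units [ 0.049 -0.017 -0.027]
```

Emit:
apply_moves:
  increments: "85 0.03 -0.0015 0.0013 0.05 -0.02 -0.03;85 0.02 0 0 0 0 0;85 0.012 0 0 0 0 0;85 0.008 0 0 0 0 0;85 0 0 0 0 0 0;40 0 0 0 0 0 0;40 0 0 0 0 0 0;40 0 0 0 0 0 0"
  squeeze: 40

```text
clock: 26.5
tcp_pos: [0.4524, 0.3123, 0.0817]
orientation: [1.117, 1.264, -1.121]
contact_force: [-0.1, -1.1, 6.4]
grip_width: 0.0668
```

Emit:
apply_moves:
  increments: "40 0 0 0 0 0 0;40 -0.015 0 0 0 0 0;40 -0.03 0 0 0 0 0;40 -0.04 0 0 0 0 0;40 -0.04 0 0 0 0 0;40 -0.04 0 0 0 0 0;40 0 0 0 0 0 0;40 0 0 0 0 0 0"

```text
clock: 27.3
tcp_pos: [0.4522, 0.3122, 0.2467]
orientation: [1.117, 1.264, -1.121]
contact_force: [0.5, -0.7, -2.8]
grip_width: 0.067
```

Run:
```python
from h import *
goto((0.466,-0.3392,0.25),-31.3)
f=r.grab_frame("wrist")
z=r.get_obs()["tcp_pos"][2]+.005
c=(.453,.313)
im=rect(f,c,.13,z);print("held rim",blob(im,white(im,100,50),c))
im=rect(f,c,.13,.060);cv2.imwrite("pics/r10.png",im)
```

```text
tcp [0.4522 0.3122 0.2467] x [-0.001 -0.002 -1.   ] yawy 6.97 grip 0.067 F [ 0.5 -0.7 -2.8] t 27.3 j [-0.09  0.37 -0.78  1.82  0.3   1.07 -0.86]
 shift tool(now) [-0.002  -0.0654  0.6482]  in final axes [-0.0033  0.3502  0.5494]  turn units [5.567 0.02  0.006]
held rim [(array([0.45  , 0.3377]), array([0.1312, 0.0824]), 96.3), (array([0.3278, 0.2658]), array([0.03 , 0.009]), 90.0), (array([0.4075, 0.3048]), array([0.005 , 0.0045]), 90.0), (array([0.5032, 0.3888]), array([0.004, 0.004]), 90.0)]
```

Run:
```python
from h import *
f=r.grab_frame("side");h=cv2.cvtColor(f["color"],cv2.COLOR_BGR2HSV)
F=[]
for i in range(8): F.append(r.get_obs()["contact_force"][2]); r.grab_frame("side")
print("Fz",np.mean(F).round(2),np.std(F).round(2))
u=np.array([-.123,.9925])
n=np.array([u[1],-u[0]])
for z in(.05,.04,.03,.0):
  for s in(-.08,-.04,0,.04,.08):
    p=np.array([.4525,.3125])+u*s - n*.03
    q=proj(f,[p[0],p[1],z]);print(z,s,q,h[int(q[1]),int(q[0])],end=" | ")
  print()
save(f,"s10",(240,150,440,300),4)
```

```text
Fz -1.8 0.32
0.05 -0.08 [339.2 255.8] [ 18  15 171] | 0.05 -0.04 [335.6 266.6] [ 18  15 173] | 0.05 0 [331.7 278. ] [ 16  15 181] | 0.05 0.04 [327.7 290. ] [ 19  15 181] | 0.05 0.08 [323.3 302.8] [ 18  14 183] | 
0.04 -0.08 [339.1 258.1] [ 17  16 148] | 0.04 -0.04 [335.5 268.9] [ 18  14 176] | 0.04 0 [331.6 280.3] [ 18  14 181] | 0.04 0.04 [327.6 292.3] [ 17  13 182] | 0.04 0.08 [323.3 305. ] [ 17  14 165] | 
0.03 -0.08 [339.  260.4] [ 15  17 121] | 0.03 -0.04 [335.4 271.2] [ 15  16 131] | 0.03 0 [331.6 282.5] [ 17  15 150] | 0.03 0.04 [327.6 294.5] [ 17  15 150] | 0.03 0.08 [323.3 307.3] [ 15  12 166] | 
0.0 -0.08 [338.7 267.1] [ 16  82 122] | 0.0 -0.04 [335.1 277.8] [ 16  88 128] | 0.0 0 [331.4 289.1] [ 17  93 134] | 0.0 0.04 [327.4 301.1] [ 17  86 128] | 0.0 0.08 [323.3 313.8] [ 17 105 136] |
```

Emit:
apply_moves:
  increments: "40 0 -0.0047 0.0463 0 0 0;40 0 -0.0047 0.0463 0 0 0;40 0 -0.0047 0.0463 0 0 0;40 0 -0.0047 0.0463 0 0 0;40 0 -0.0047 0.0463 0 0 0;40 0 -0.0047 0.0463 0 0 0;40 0 -0.0047 0.0463 0 0 0;40 0 -0.0047 0.0463 0 0 0"

```text
clock: 28.6
tcp_pos: [0.4596, -0.0619, 0.2466]
orientation: [1.115, 1.264, -1.122]
contact_force: [0.3, 0.5, -1.5]
grip_width: 0.0673
```

Emit:
apply_moves:
  increments: "40 0 -0.0047 0.0463 0 0 0;40 0 -0.0047 0.0463 0 0 0;40 0 -0.0047 0.0463 0 0 0;40 0 -0.0047 0.0463 0 0 0;40 0 -0.0047 0.0463 0 0 0;40 0 -0.0047 0.0463 0 0 0;40 0 0 0 0.93 0 0;40 0 0 0 0.93 0 0"

```text
clock: 29.4
tcp_pos: [0.4649, -0.3412, 0.2464]
orientation: [1.286, 1.156, -1.293]
contact_force: [0.8, 0.3, -1.8]
grip_width: 0.0671
```

Emit:
apply_moves:
  increments: "40 0 0 0 0.93 0 0;40 0 0 0 0.93 0 0;40 0 0 0 0.93 0 0;40 0 0 0 0.93 0 0;40 0 0 0 0 0 0;40 0 0 0 0 0 0;40 0 0 0 0 0 0;40 0 0 0 0 0 0"

```text
clock: 30.2
tcp_pos: [0.4655, -0.3393, 0.2471]
orientation: [1.595, 0.898, -1.603]
contact_force: [-0.2, 0.1, -1.9]
grip_width: 0.067
```

Run:
```python
from h import *
goto((0.4664,-0.3392,0.125),-31.3)
```

```text
tcp [ 0.4655 -0.3393  0.2471] x [-0.003 -0.003 -1.   ] yawy -31.31 grip 0.067 F [-0.2  0.1 -1.9] t 30.2 j [ 0.79  0.34 -0.34  1.78  0.13  1.05 -0.14]
 shift tool(now) [ 0.122   0.0008 -0.001 ]  in final axes [ 0.1221  0.0007 -0.0005]  turn units [-0.002  0.033  0.011]
```

Emit:
apply_moves:
  increments: "40 0.03 0.0008 0 0 0.033 0.011;40 0.03 0 0 0 0 0;40 0.025 0 0 0 0 0;40 0.015 0 0 0 0 0;40 0 0 0 0 0 0;40 0 0 0 0 0 0;40 0 0 0 0 0 0;40 0 0 0 0 0 0"

```text
clock: 31.0
tcp_pos: [0.4669, -0.3403, 0.1485]
orientation: [1.6, 0.896, -1.599]
contact_force: [-0.5, -0.3, -1.8]
grip_width: 0.0668
```

Run:
```python
from h import *
goto((0.4664,-0.3392,0.125),-31.3)
```

```text
tcp [ 0.4669 -0.3403  0.1485] x [ 0.002 -0.002 -1.   ] yawy -31.39 grip 0.0668 F [-0.5 -0.3 -1.8] t 31.0 j [ 0.77  0.45 -0.32  1.87  0.19  0.85 -0.19]
 shift tool(now) [ 0.0235 -0.0011 -0.0007]  in final axes [ 0.0235 -0.001  -0.0007]  turn units [-0.013  0.003 -0.021]
```

Emit:
apply_moves:
  increments: "40 0.01 -0.0008 0 0 0 -0.02;40 0.006 0 0 0 0 0;40 0.004 0 0 0 0 0;40 0.003 0 0 0 0 0;40 0.001 0 0 0 0 0;40 0 0 0 0 0 0;40 0 0 0 0 0 0;40 0 0 0 0 0 0"

```text
clock: 31.8
tcp_pos: [0.4651, -0.3392, 0.1236]
orientation: [1.599, 0.901, -1.603]
contact_force: [-2.5, 0.9, 5.7]
grip_width: 0.0669
```

Run:
```python
from h import *
goto((0.4664,-0.3392,0.1237),-31.3)
```

```text
tcp [ 0.4651 -0.3392  0.1236] x [-0.003  0.001 -1.   ] yawy -31.39 grip 0.0669 F [-2.5  0.9  5.7] t 31.8 j [ 0.77  0.48 -0.31  1.88  0.2   0.81 -0.2 ]
 shift tool(now) [-0.0001  0.0011 -0.0006]  in final axes [-0.0001  0.0011 -0.0006]  turn units [-0.013  0.004  0.027]
```

The tray seated with 5.7 N at the expected height. I release and check.

Emit:
apply_moves:
  increments: "75 0 0 0 0 0 0;85 0 0 0 0 0 0;85 0 0 0 0 0 0;85 -0.02 0 0 0 0 0;85 -0.05 0 0 0 0 0;85 -0.05 0 0 0 0 0;85 -0.05 0 0 0 0 0;85 -0.04 0 -0.02 0 0 0"

```text
clock: 32.6
tcp_pos: [0.4751, -0.3253, 0.3362]
orientation: [1.602, 0.894, -1.605]
contact_force: [1.3, -1.7, -0.2]
grip_width: 0.0849
```

Run:
```python
from h import *
import pickle
goto((0.55,0,0.33),0)
f=r.grab_frame("wrist");pickle.dump(f,open("w11.pkl","wb"))
c=(.466,-.339)
for z in(.102,.130):
    im=rect(f,c,.13,z);print("rim",z,blob(im,white(im,100,50),c))
```

```text
tcp [ 0.4751 -0.3253  0.3362] x [-0.001 -0.002 -1.   ] yawy -31.67 grip 0.0849 F [ 1.3 -1.7 -0.2] t 32.6 j [ 0.78  0.27 -0.36  1.67  0.1   1.22 -0.15]
 shift tool(now) [ 0.0056 -0.1071 -0.3162]  in final axes [ 0.0062  0.0749 -0.3253]  turn units [-4.606e+00  1.600e-02  2.000e-03]
rim 0.102 [(array([ 0.4617, -0.3453]), array([0.1966, 0.0754]), 58.8), (array([ 0.5817, -0.238 ]), array([0.0575, 0.028 ]), 90.0), (array([ 0.5943, -0.3205]), array([0.0095, 0.003 ]), 90.0)]
rim 0.13 [(array([ 0.4656, -0.3391]), array([0.1812, 0.0695]), 58.7), (array([ 0.5795, -0.238 ]), array([0.0575, 0.0325]), 90.0), (array([ 0.5913, -0.3243]), array([0.026, 0.009]), 90.0), (array([ 0.5358, -0.4658]), array([0.01 , 0.006]), 180.0)]
```

Tray_b is seated: rim at z=0.130, centre (0.4656,-0.3391), 58.7°. Next gift: look at the carton again.

Emit:
apply_moves:
  increments: "74 0 -0.012 -0.047 0 0 0;74 0 -0.012 -0.047 0 0 0;74 0 -0.012 -0.047 0 0 0;74 0 -0.012 -0.047 0 0 0;74 0 -0.012 -0.047 0 0 0;74 0 -0.012 -0.047 0 0 0;74 0 -0.012 -0.047 0 0 0;74 0 -0.012 -0.047 0 0 0"

```text
clock: 33.45
tcp_pos: [0.5904, 0.0503, 0.333]
orientation: [1.6, 0.9, -1.602]
contact_force: [0.9, -0.3, -0.7]
grip_width: 0.074
```

Emit:
apply_moves:
  increments: "74 0 0 0 -0.92 0 0;74 0 0 0 -0.92 0 0;74 0 0 0 -0.92 0 0;74 0 0 0 -0.92 0 0;74 0 0 0 -0.92 0 0;74 0 0 0 0 0 0;74 0 0 0 0 0 0;74 0 0 0 0 0 0"

```text
clock: 34.25
tcp_pos: [0.5901, 0.0484, 0.3331]
orientation: [1.207, 1.213, -1.209]
contact_force: [-0.1, -0.7, -0.4]
grip_width: 0.074
```

```bash
cat >> h.py <<'E'
def carton():
    f=r.grab_frame("wrist");c=(.6,0);im=rect(f,c,.15,.044)
    print("gifts",[b for b in blob(im,white(im,120,60),c,k=3) if b[1][0]>.05])
    return f
E
python3 - <<'E'
from h import *
goto((0.601,0.0003,0.0285),0)
carton()
E
```

```text
tcp [0.5901 0.0484 0.3331] x [-0.002  0.001 -1.   ] yawy 0.12 grip 0.074 F [-0.1 -0.7 -0.4] t 34.25 j [ 0.32  0.34 -0.65  1.62  0.21  1.25 -0.37]
 shift tool(now) [0.3046 0.0114 0.0485]  in final axes [0.3046 0.0109 0.0481]  turn units [ 0.017 -0.009  0.018]
gifts [(array([0.6012, 0.002 ]), array([0.064 , 0.0455]), 180.0), (array([0.6052, 0.0558]), array([0.064, 0.044]), 180.0), (array([ 0.7379, -0.0917]), array([0.0624, 0.0148]), 123.5), (array([0.4822, 0.0665]), array([0.0645, 0.039 ]), 90.0)]
```

Emit:
apply_moves:
  increments: "74 0 0.0111 0.0482 0 0 0;74 0.045 0 0 0 0 0;74 0.045 0 0 0 0 0;74 0.045 0 0 0 0 0;74 0.045 0 0 0 0 0;74 0.04 0 0 0 0 0;74 0 0 0 0 0 0;74 0 0 0 0 0 0"

```text
clock: 35.1
tcp_pos: [0.6012, 0.0008, 0.1137]
orientation: [1.206, 1.214, -1.208]
contact_force: [1.0, 0.0, 0.7]
grip_width: 0.074
```

Run:
```python
from h import *
goto((0.6012,0.0003,0.031),0)
```

```text
tcp [0.6012 0.0008 0.1137] x [-0.003  0.001 -1.   ] yawy 0.22 grip 0.074 F [1.  0.  0.7] t 35.1 j [ 0.31  0.58 -0.55  1.82  0.38  0.86 -0.42]
 shift tool(now) [0.0827 0.0002 0.0006]  in final axes [ 0.0827 -0.      0.0005]  turn units [ 0.032 -0.012  0.021]
```

Emit:
apply_moves:
  increments: "74 0.03 0 0.0005 0.03 0 0.02;74 0.025 0 0 0 0 0;74 0.015 0 0 0 0 0;74 0.01 0 0 0 0 0;74 0.0027 0 0 0 0 0;74 0 0 0 0 0 0;74 0 0 0 0 0 0;74 0 0 0 0 0 0"

```text
clock: 35.9
tcp_pos: [0.6016, 0.0002, 0.0314]
orientation: [1.211, 1.209, -1.207]
contact_force: [-1.3, 0.2, 0.2]
grip_width: 0.0736
```

Emit:
apply_moves:
  increments: "40 0 0 0 0 0 0;40 0 0 0 0 0 0;40 0 0 0 0 0 0;40 0 0 0 0 0 0;40 -0.03 0 0 0 0 0;40 -0.05 0 0 0 0 0;40 -0.05 0 0 0 0 0;40 -0.05 0 0 0 0 0"
  squeeze: 40

```text
clock: 36.7
tcp_pos: [0.6002, -0.0001, 0.212]
orientation: [1.209, 1.211, -1.209]
contact_force: [1.3, -0.3, -1.5]
grip_width: 0.0634
```

Emit:
apply_moves:
  increments: "40 -0.04 0 0 0 0 0;40 0 0 0 0 0 0;40 0 0 0 0 0 0;40 0 0 0 0 0 0;40 0 0 0 0 0 0;40 0 0 0 0 0 0;40 0 0 0 0 0 0;40 0 0 0 0 0 0"

```text
clock: 37.5
tcp_pos: [0.6007, -0.0001, 0.25]
orientation: [1.209, 1.211, -1.208]
contact_force: [0.3, -0.3, -1.4]
grip_width: 0.063
```

Run:
```python
from h import *
t=np.radians(58.7);p=np.array([.4656,-.3391])+.013*np.array([np.cos(t),np.sin(t)]);print(p)
goto((p[0],p[1],0.25),58.7)
```

```text
[ 0.47235375 -0.32799204]
tcp [ 6.007e-01 -1.000e-04  2.500e-01] x [-0.001  0.001 -1.   ] yawy 0.04 grip 0.063 F [ 0.3 -0.3 -1.4] t 37.5 j [ 0.37  0.42 -0.62  1.7   0.27  1.1  -0.33]
 shift tool(now) [-0.0004 -0.1286  0.3278]  in final axes [-0.     -0.3469  0.0607]  turn units [-8.532e+00 -1.200e-02 -1.000e-03]
```

Emit:
apply_moves:
  increments: "40 0 -0.0161 0.041 0 0 0;40 0 -0.0161 0.041 0 0 0;40 0 -0.0161 0.041 0 0 0;40 0 -0.0161 0.041 0 0 0;40 0 -0.0161 0.041 0 0 0;40 0 -0.0161 0.041 0 0 0;40 0 -0.0161 0.041 0 0 0;40 0 -0.0161 0.041 0 0 0"

```text
clock: 38.3
tcp_pos: [0.4714, -0.3298, 0.2502]
orientation: [1.21, 1.21, -1.208]
contact_force: [0.5, -0.8, -1.7]
grip_width: 0.0632
```

Emit:
apply_moves:
  increments: "40 0 0 0 -0.95 0 0;40 0 0 0 -0.95 0 0;40 0 0 0 -0.95 0 0;40 0 0 0 -0.95 0 0;40 0 0 0 -0.95 0 0;40 0 0 0 -0.95 0 0;40 0 0 0 -0.95 0 0;40 0 0 0 -0.95 0 0"

```text
clock: 39.1
tcp_pos: [0.4723, -0.3282, 0.25]
orientation: [0.512, 1.51, -0.511]
contact_force: [0.2, 0.6, -0.7]
grip_width: 0.0634
```

Emit:
apply_moves:
  increments: "40 0 0 0 -0.93 0 0;40 0.03 0 0 0 0 0;40 0.03 0 0 0 0 0;40 0.03 0 0 0 0 0;40 0.02 0 0 0 0 0;40 0 0 0 0 0 0;40 0 0 0 0 0 0;40 0 0 0 0 0 0"

```text
clock: 39.9
tcp_pos: [0.4733, -0.3285, 0.1416]
orientation: [0.429, 1.526, -0.428]
contact_force: [1.8, 0.6, -0.6]
grip_width: 0.0634
```

Run:
```python
from h import *
goto((0.4724,-0.328,0.1014),58.7)
```

```text
tcp [ 0.4733 -0.3285  0.1416] x [ 0.002 -0.    -1.   ] yawy 58.68 grip 0.0634 F [ 1.8  0.6 -0.6] t 39.9 j [ 1.    0.52 -0.66  1.86  0.4   0.89  1.18]
 shift tool(now) [ 0.0402 -0.0001 -0.0011]  in final axes [ 0.0402 -0.0001 -0.001 ]  turn units [-0.003  0.018 -0.01 ]
```

Emit:
apply_moves:
  increments: "40 0.014 0 -0.001 0 0.018 -0.01;40 0.012 0 0 0 0 0;40 0.009 0 0 0 0 0;40 0.005 0 0 0 0 0;40 0 0 0 0 0 0;40 0 0 0 0 0 0;68 0 0 0 0 0 0;72 0 0 0 0 0 0"

```text
clock: 40.7
tcp_pos: [0.4715, -0.3275, 0.0999]
orientation: [0.429, 1.53, -0.428]
contact_force: [-0.4, -1.0, 0.3]
grip_width: 0.072
```

Emit:
apply_moves:
  increments: "72 0 0 0 0 0 0;72 0 0 0 0 0 0;72 -0.03 0 0 0 0 0;72 -0.05 0 0 0 0 0;72 -0.05 0 0 0 0 0;72 -0.05 0 0 0 0 0;72 -0.05 0 0 0 0 0;72 -0.01 0 0 0 0 0"

```text
clock: 41.5
tcp_pos: [0.4745, -0.3283, 0.3466]
orientation: [0.426, 1.521, -0.43]
contact_force: [0.4, -0.8, -0.2]
grip_width: 0.072
```

```bash
cat >> h.py <<'E'
def tower(zr,zg,c=(.466,-.339)):
    """rim at zr; ribbon (blue-grey) and lid at gift top zg"""
    f=r.grab_frame("wrist");im=rect(f,c,.13,zr);print("rim",[b for b in blob(im,white(im,100,50),c) if b[1][0]>.12])
    im=rect(f,c,.13,zg);h=cv2.cvtColor(im,cv2.COLOR_BGR2HSV)
    m=(h[...,0]>95)&(h[...,0]<130)&(h[...,1]>35)&(h[...,2]>70)
    n=m.shape[0];yy,xx=np.mgrid[:n,:n];m&=np.hypot(yy-n/2,xx-n/2)*.0005<.06
    print("ribbon",blob(im,m,c,k=3)[:2]);return f
E
python3 - <<'E'
from h import *
goto((0.4724,-0.328,0.1014),58.7)
tower(.130,.113)
import pickle
f=pickle.load(open("w8.pkl","rb"));c=(.466,-.339);im=rect(f,c,.13,.058);h=cv2.cvtColor(im,cv2.COLOR_BGR2HSV)
m=(h[...,0]>95)&(h[...,0]<130)&(h[...,1]>35)&(h[...,2]>70);m[:, 400:]=0;print("ref base",blob(im,m,c,k=3)[:2])
E
```

```text
tcp [ 0.4745 -0.3283  0.3466] x [ 0.006 -0.004 -1.   ] yawy 58.69 grip 0.072 F [ 0.4 -0.8 -0.2] t 41.5 j [ 1.09  0.32 -0.75  1.64  0.23  1.27  1.32]
 shift tool(now) [ 0.2452 -0.0007 -0.0038]  in final axes [ 0.2452 -0.0008 -0.002 ]  turn units [-0.002  0.063  0.005]
rim [(array([ 0.4636, -0.3379]), array([0.1814, 0.0743]), 58.7)]
ribbon []
ref base []
```

Run:
```python
from h import *
import pickle
im=cv2.imread("pics/r8.png");print(cv2.cvtColor(im,cv2.COLOR_BGR2HSV)[[238,245],[246,235]])
f=r.grab_frame("wrist");pickle.dump(f,open("w12.pkl","wb"))
c=(.466,-.339)
for ff,z in((pickle.load(open("w8.pkl","rb")),.058),(f,.113)):
    im=rect(ff,c,.13,z);h=cv2.cvtColor(im,cv2.COLOR_BGR2HSV)
    m=(h[...,0]>85)&(h[...,0]<140)&(h[...,1]>25)&(h[...,2]>60)&(h[...,2]<190);m[:,380:]=0
    print(z,blob(im,m,c,k=5))
```

```text
[[108  19 132]
 [112  21 133]]
0.058 []
0.113 [(array([ 0.4662, -0.3238]), array([0.003, 0.002]), 180.0), (array([ 0.4772, -0.3343]), array([0.002, 0.002]), 90.0)]
```

```bash
sed -i 's/(h\[...,1\]>35)&(h\[...,2\]>70)/(h[...,1]>13)\&(h[...,2]>80)\&(h[...,2]<185)/' h.py
python3 - <<'E'
from h import *
import pickle
c=(.466,-.339)
for n,z in(("w8",.058),("w12",.113)):
    im=rect(pickle.load(open(n+".pkl","rb")),c,.13,z);h=cv2.cvtColor(im,cv2.COLOR_BGR2HSV)
    m=(h[...,0]>95)&(h[...,0]<130)&(h[...,1]>13)&(h[...,2]>80)&(h[...,2]<185);m[:,380:]=0
    print(z,blob(im,m,c,k=5)[:2])
E
```

```text
0.058 [(array([ 0.4584, -0.3489]), array([0.0422, 0.0107]), 148.0)]
0.113 [(array([ 0.47  , -0.3263]), array([0.0438, 0.0103]), 148.0)]
```

Gift two's ribbon is 42–44 mm long at the expected lid height, so it lies flat in tray_b. Now tray_a, with the grip turned half a turn.

Emit:
apply_moves:
  increments: "85 0.0013 0.039 -0.0252 0 0 0;85 0.0013 0.039 -0.0252 0 0 0;85 0.0013 0.039 -0.0252 0 0 0;85 0.0013 0.039 -0.0252 0 0 0;85 0.0013 0.039 -0.0252 0 0 0;85 0.0013 0.039 -0.0252 0 0 0;85 0.0013 0.039 -0.0252 0 0 0;85 0.0013 0.039 -0.0252 0 0 0"

```text
clock: 42.4
tcp_pos: [0.4603, 0.0447, 0.3281]
orientation: [0.429, 1.533, -0.43]
contact_force: [0.2, -0.4, -0.5]
grip_width: 0.0849
```

Emit:
apply_moves:
  increments: "85 0.0013 0.039 -0.0252 0 0 0;85 0.0013 0.039 -0.0252 0 0 0;85 0.0013 0.039 -0.0252 0 0 0;85 0.0013 0.039 -0.0252 0 0 0;85 0.0013 0.039 -0.0252 0 0 0;85 0 0 0 -0.98 0 0;85 0 0 0 -0.98 0 0;85 0 0 0 -0.98 0 0"

```text
clock: 43.2
tcp_pos: [0.4544, 0.2756, 0.3214]
orientation: [0.146, 1.572, -0.147]
contact_force: [0.1, -0.6, -0.2]
grip_width: 0.0854
```

Emit:
apply_moves:
  increments: "85 0 0 0 -0.98 0 0;85 0 0 0 -0.98 0 0;85 0 0 0 -0.98 0 0;85 0 0 0 -0.98 0 0;85 0 0 0 -0.98 0 0;85 0 0 0 -0.98 0 0;85 0 0 0 -0.98 0 0;85 0 0 0 -0.98 0 0"

```text
clock: 44.0
tcp_pos: [0.4548, 0.2748, 0.3216]
orientation: [-0.587, 1.495, 0.59]
contact_force: [-0.1, -0.5, 0.4]
grip_width: 0.0847
```

Emit:
apply_moves:
  increments: "85 0 0 0 -0.98 0 0;85 0 0 0 -0.98 0 0;85 0 0 0 -0.98 0 0;85 0 0 0 -0.98 0 0;85 0 0 0 -0.98 0 0;85 0 0 0 -0.98 0 0;85 0 0 0 -0.98 0 0;85 0 0 0 -0.98 0 0"

```text
clock: 44.8
tcp_pos: [0.4548, 0.2748, 0.3216]
orientation: [-1.296, 1.152, 1.303]
contact_force: [0.4, -0.3, 0.8]
grip_width: 0.0848
```

Run:
```python
from h import *
goto((0.4573,0.275,0.33),-172.95)
f=r.grab_frame("wrist");c=(.453,.313)
im=rect(f,c,.13,.060);print("rim",blob(im,white(im,100,50),c))
```

```text
tcp [0.4548 0.2748 0.3216] x [-0.005 -0.    -1.   ] yawy -172.98 grip 0.0848 F [ 0.4 -0.3  0.8] t 44.8 j [ 0.37  0.51 -1.38  1.75  0.51  1.33  2.14]
 shift tool(now) [-0.0084 -0.0025 -0.0001]  in final axes [-0.0084 -0.0025 -0.0002]  turn units [-0.005  0.005 -0.043]
rim [(array([0.4525, 0.3107]), array([0.1817, 0.0698]), 97.1)]
```

Emit:
apply_moves:
  increments: "85 0 -0.0023 0.0371 0 0 -0.04;85 0.045 0 0 0 0 0;85 0.045 0 0 0 0 0;85 0.045 0 0 0 0 0;85 0.045 0 0 0 0 0;85 0.02 0 0 0 0 0;85 0 0 0 0 0 0;85 0 0 0 0 0 0"

```text
clock: 45.65
tcp_pos: [0.454, 0.3139, 0.1249]
orientation: [-1.294, 1.148, 1.294]
contact_force: [0.2, 0.1, -0.2]
grip_width: 0.0851
```

Run:
```python
from h import *
goto((0.4526,0.3119,0.054),-172.95)
```

```text
tcp [0.454  0.3139 0.1249] x [ 0.003  0.003 -1.   ] yawy -173.3 grip 0.0851 F [ 0.2  0.1 -0.2] t 45.65 j [ 0.11  0.72 -1.14  1.91  0.77  1.03  1.89]
 shift tool(now) [ 0.0709  0.0019 -0.002 ]  in final axes [ 0.0709  0.0017 -0.0018]  turn units [-0.051  0.022  0.024]
```

Emit:
apply_moves:
  increments: "85 0.03 0.0017 -0.0018 -0.05 0.02 0.02;85 0.02 0 0 0 0 0;85 0.014 0 0 0 0 0;85 0.007 0 0 0 0 0;85 0 0 0 0 0 0;85 0 0 0 0 0 0;40 0 0 0 0 0 0;40 0 0 0 0 0 0"
  squeeze: 40

```text
clock: 46.45
tcp_pos: [0.453, 0.3117, 0.0542]
orientation: [-1.3, 1.147, 1.298]
contact_force: [-0.5, -1.4, 6.1]
grip_width: 0.0669
```

Emit:
apply_moves:
  increments: "40 0 0 0 0 0 0;40 0 0 0 0 0 0;40 -0.02 0 0 0 0 0;40 -0.04 0 0 0 0 0;40 -0.05 0 0 0 0 0;40 -0.05 0 0 0 0 0;40 -0.05 0 0 0 0 0;40 -0.04 0 0 0 0 0"

```text
clock: 47.25
tcp_pos: [0.4522, 0.3118, 0.3062]
orientation: [-1.301, 1.147, 1.298]
contact_force: [-0.1, 0.2, -1.4]
grip_width: 0.0671
```

Run:
```python
from h import *
goto((0.466,-0.3398,0.30),-31.3)
```

```text
tcp [0.4522 0.3118 0.3062] x [ 0.002  0.    -1.   ] yawy -172.92 grip 0.0671 F [-0.1  0.2 -1.4] t 47.25 j [ 0.25  0.53 -1.32  1.73  0.53  1.31  2.08]
 shift tool(now) [ 0.0061  0.0667 -0.6483]  in final axes [0.0062 0.3503 0.5496]  turn units [-2.0598e+01 -2.3000e-02  7.0000e-03]
```

Emit:
apply_moves:
  increments: "40 0 0 0 0.99 0 0;40 0 0 0 0.99 0 0;40 0 0 0 0.99 0 0;40 0 0 0 0.99 0 0;40 0 0 0 0.99 0 0;40 0 0 0 0.99 0 0;40 0 0 0 0.99 0 0;40 0 0 0 0.99 0 0"

```text
clock: 48.05
tcp_pos: [0.4521, 0.3113, 0.3032]
orientation: [-0.579, 1.492, 0.577]
contact_force: [-0.3, 0.0, -1.2]
grip_width: 0.067
```

Emit:
apply_moves:
  increments: "40 0 0 0 0.99 0 0;40 0 0 0 0.99 0 0;40 0 0 0 0.99 0 0;40 0 0 0 0.99 0 0;40 0 0 0 0.99 0 0;40 0 0 0 0.99 0 0;40 0 0 0 0.99 0 0;40 0 0 0 0.99 0 0"

```text
clock: 48.85
tcp_pos: [0.452, 0.3114, 0.3032]
orientation: [0.165, 1.564, -0.167]
contact_force: [-0.8, 0.1, -1.2]
grip_width: 0.0668
```

Emit:
apply_moves:
  increments: "40 0 -0.0453 0.0107 0 0 0;40 0 -0.0453 0.0107 0 0 0;40 0 -0.0453 0.0107 0 0 0;40 0 -0.0453 0.0107 0 0 0;40 0 -0.0453 0.0107 0 0 0;40 0 -0.0453 0.0107 0 0 0;40 0 -0.0453 0.0107 0 0 0;40 0 0 0 0 0 0"

```text
clock: 49.65
tcp_pos: [0.46, -0.0213, 0.303]
orientation: [0.167, 1.564, -0.174]
contact_force: [0.5, -0.5, -2.0]
grip_width: 0.0671
```

Run:
```python
from h import *
goto((0.466,-0.3398,0.30),-31.3)
```

```text
tcp [ 0.46   -0.0213  0.303 ] x [-0.001 -0.004 -1.   ] yawy 77.56 grip 0.0671 F [ 0.5 -0.5 -2. ] t 49.65 j [ 0.61  0.13 -0.75  1.94  0.1   1.11  1.17]
 shift tool(now) [ 0.0042 -0.3097  0.0745]  in final axes [0.003  0.1706 0.269 ]  turn units [15.833  0.033  0.02 ]
```

Emit:
apply_moves:
  increments: "40 0 -0.0443 0.0106 0 0 0;40 0 -0.0443 0.0106 0 0 0;40 0 -0.0443 0.0106 0 0 0;40 0 -0.0443 0.0106 0 0 0;40 0 -0.0443 0.0106 0 0 0;40 0 -0.0443 0.0106 0 0 0;40 0 -0.0443 0.0106 0 0 0;40 0 0 0 0 0 0"

```text
clock: 50.45
tcp_pos: [0.4677, -0.3399, 0.3029]
orientation: [0.167, 1.564, -0.172]
contact_force: [-0.8, 0.2, -2.0]
grip_width: 0.067
```

Emit:
apply_moves:
  increments: "40 0 0 0 0.99 0 0;40 0 0 0 0.99 0 0;40 0 0 0 0.99 0 0;40 0 0 0 0.99 0 0;40 0 0 0 0.99 0 0;40 0 0 0 0.99 0 0;40 0 0 0 0.99 0 0;40 0 0 0 0.99 0 0"

```text
clock: 51.25
tcp_pos: [0.4698, -0.3318, 0.3036]
orientation: [0.902, 1.375, -0.902]
contact_force: [-0.6, 0.0, -1.4]
grip_width: 0.0669
```

Emit:
apply_moves:
  increments: "40 0 0 0 0.99 0 0;40 0 0 0 0.99 0 0;40 0 0 0 0.99 0 0;40 0 0 0 0.99 0 0;40 0 0 0 0.99 0 0;40 0 0 0 0.99 0 0;40 0 0 0 0.99 0 0;40 0 0 0 0.99 0 0"

```text
clock: 52.05
tcp_pos: [0.4698, -0.3318, 0.3036]
orientation: [1.595, 0.902, -1.595]
contact_force: [0.4, -0.7, -1.3]
grip_width: 0.0668
```

Run:
```python
from h import *
goto((0.466,-0.3398,0.205),-31.3)
```

```text
tcp [ 0.4698 -0.3318  0.3036] x [ 0.001 -0.    -1.   ] yawy -30.98 grip 0.0668 F [ 0.4 -0.7 -1.3] t 52.05 j [ 0.69  0.28 -0.23  1.72  0.07  1.15 -0.1 ]
 shift tool(now) [0.0986 0.0008 0.0088]  in final axes [0.0986 0.0009 0.0088]  turn units [ 0.047 -0.001 -0.005]
```

Emit:
apply_moves:
  increments: "40 0.02 0.0009 0.0088 0.05 0 0;40 0.03 0 0 0 0 0;40 0.03 0 0 0 0 0;40 0.018 0 0 0 0 0;40 0 0 0 0 0 0;40 0 0 0 0 0 0;40 0 0 0 0 0 0;40 0 0 0 0 0 0"

```text
clock: 52.85
tcp_pos: [0.4666, -0.3415, 0.207]
orientation: [1.597, 0.898, -1.595]
contact_force: [0.2, -0.1, -1.2]
grip_width: 0.067
```

Run:
```python
from h import *
goto((0.466,-0.3398,0.180),-31.3)
```

```text
tcp [ 0.4666 -0.3415  0.207 ] x [ 0.003 -0.002 -1.   ] yawy -31.11 grip 0.067 F [ 0.2 -0.1 -1.2] t 52.85 j [ 0.7   0.37 -0.22  1.82  0.1   0.95 -0.11]
 shift tool(now) [ 0.027  -0.0015 -0.0011]  in final axes [ 0.027  -0.0014 -0.0011]  turn units [ 0.028  0.004 -0.028]
```

Emit:
apply_moves:
  increments: "40 0.01 -0.001 -0.001 0.03 0 -0.03;40 0.008 0 0 0 0 0;40 0.004 0 0 0 0 0;40 0.003 0 0 0 0 0;40 0.002 0 0 0 0 0;40 0.001 0 0 0 0 0;40 0 0 0 0 0 0;40 0 0 0 0 0 0"

```text
clock: 53.65
tcp_pos: [0.4653, -0.3397, 0.1792]
orientation: [1.598, 0.901, -1.602]
contact_force: [-4.6, 3.9, 12.9]
grip_width: 0.0669
```

Run:
```python
from h import *
goto((0.466,-0.3398,0.179),-31.3)
```

```text
tcp [ 0.4653 -0.3397  0.1792] x [-0.003  0.001 -1.   ] yawy -31.33 grip 0.0669 F [-4.6  3.9 12.9] t 53.65 j [ 0.69  0.4  -0.22  1.85  0.11  0.9  -0.12]
 shift tool(now) [ 0.0002  0.0007 -0.0003]  in final axes [ 0.0002  0.0007 -0.0003]  turn units [-0.004  0.007  0.025]
```

Emit:
apply_moves:
  increments: "75 0 0 0 0 0 0;85 0 0 0 0 0 0;85 0 0 0 0 0 0;85 -0.02 0 0 0 0 0;85 -0.05 0 0 0 0 0;85 -0.05 0 0 0 0 0;85 -0.04 0 0 0 0 0;85 0 0 -0.02 0 0 0"

```text
clock: 54.45
tcp_pos: [0.4774, -0.3269, 0.3443]
orientation: [1.603, 0.886, -1.598]
contact_force: [-0.5, -0.1, 0.2]
grip_width: 0.0852
```

Run:
```python
from h import *
goto((0.59,0.045,0.33),0)
f=r.grab_frame("wrist");c=(.466,-.339)
for z in(.157,.185):
    im=rect(f,c,.13,z);print("rim",z,[b for b in blob(im,white(im,100,50),c) if b[1][0]>.1])
S,D=r.grab_frame("scene"),r.grab_frame("side")
for n,q in(("scene",S),("side",D)):
    im=rect(q,c,.13,.185,fish=False);print(n,[b for b in blob(im,white(im,100,50),c) if b[1][0]>.1])
```

```text
tcp [ 0.4774 -0.3269  0.3443] x [ 0.006 -0.006 -1.   ] yawy -31.62 grip 0.0852 F [-0.5 -0.1  0.2] t 54.45 j [ 0.68  0.25 -0.23  1.66  0.06  1.23 -0.12]
 shift tool(now) [ 0.0126 -0.0992 -0.3758]  in final axes [ 0.0143  0.1126 -0.3719]  turn units [-4.599  0.037 -0.065]
rim 0.157 [(array([ 0.4614, -0.3461]), array([0.199 , 0.0763]), 58.7)]
rim 0.185 [(array([ 0.466, -0.339]), array([0.1811, 0.0695]), 58.7)]
scene [(array([ 0.4879, -0.33  ]), array([0.2928, 0.1475]), 73.5)]
side [(array([ 0.4388, -0.3213]), array([0.224, 0.205]), 90.0)]
```

Tray_a is seated: rim at z=0.185, centre (0.466,-0.339), 58.7°. Now the last gift.

Emit:
apply_moves:
  increments: "74 0.0015 -0.0124 -0.047 0 0 0;74 0.0015 -0.0124 -0.047 0 0 0;74 0.0015 -0.0124 -0.047 0 0 0;74 0.0015 -0.0124 -0.047 0 0 0;74 0.0015 -0.0124 -0.047 0 0 0;74 0.0015 -0.0124 -0.047 0 0 0;74 0.0015 -0.0124 -0.047 0 0 0;74 0.0015 -0.0124 -0.047 0 0 0"

```text
clock: 55.4
tcp_pos: [0.5867, 0.0503, 0.3238]
orientation: [1.596, 0.901, -1.605]
contact_force: [0.4, 0.0, 0.2]
grip_width: 0.0739
```

Emit:
apply_moves:
  increments: "74 0 0 0 -0.92 0 0;74 0 0 0 -0.92 0 0;74 0 0 0 -0.92 0 0;74 0 0 0 -0.92 0 0;74 0 0 0 -0.92 0 0;74 0 0 0 0 0 0;74 0 0 0 0 0 0;74 0 0 0 0 0 0"

```text
clock: 56.2
tcp_pos: [0.5868, 0.0493, 0.325]
orientation: [1.206, 1.214, -1.21]
contact_force: [0.6, -0.6, -0.3]
grip_width: 0.074
```

Run:
```python
from h import *
goto((0.605,0.055,0.031),0)
carton()
```

```text
tcp [0.5868 0.0493 0.325 ] x [-0.004  0.001 -1.   ] yawy 0.16 grip 0.074 F [ 0.6 -0.6 -0.3] t 56.2 j [ 0.23  0.32 -0.54  1.64  0.17  1.23 -0.34]
 shift tool(now) [ 0.2939  0.0194 -0.0054]  in final axes [ 0.294   0.0182 -0.0057]  turn units [ 0.024 -0.006  0.031]
gifts [(array([0.6052, 0.0562]), array([0.064, 0.045]), 180.0), (array([ 0.7376, -0.0984]), array([0.0861, 0.0196]), 118.3), (array([0.4828, 0.0661]), array([0.0647, 0.0391]), 91.0)]
```

Emit:
apply_moves:
  increments: "74 0 0.0184 -0.0057 0.02 0 0.03;74 0.045 0 0 0 0 0;74 0.045 0 0 0 0 0;74 0.045 0 0 0 0 0;74 0.045 0 0 0 0 0;74 0.03 0 0 0 0 0;74 0 0 0 0 0 0;74 0 0 0 0 0 0"

```text
clock: 57.05
tcp_pos: [0.6058, 0.0561, 0.1161]
orientation: [1.209, 1.211, -1.206]
contact_force: [-0.7, -0.6, -0.0]
grip_width: 0.074
```

Run:
```python
from h import *
goto((0.6052,0.055,0.031),0)
```

```text
tcp [0.6058 0.0561 0.1161] x [ 0.001  0.001 -1.   ] yawy 0.15 grip 0.074 F [-0.7 -0.6 -0. ] t 57.05 j [ 0.16  0.56 -0.47  1.8   0.33  0.85 -0.47]
 shift tool(now) [ 0.0851 -0.0007  0.0012]  in final axes [ 0.0851 -0.0006  0.0011]  turn units [ 0.021 -0.009 -0.007]
```

Emit:
apply_moves:
  increments: "74 0.03 -0.0006 0.0011 0.02 0 0;74 0.025 0 0 0 0 0;74 0.015 0 0 0 0 0;74 0.01 0 0 0 0 0;74 0.005 0 0 0 0 0;74 0 0 0 0 0 0;74 0 0 0 0 0 0;74 0 0 0 0 0 0"

```text
clock: 57.85
tcp_pos: [0.6057, 0.055, 0.0315]
orientation: [1.211, 1.208, -1.206]
contact_force: [-0.3, 0.2, 0.5]
grip_width: 0.0739
```

Emit:
apply_moves:
  increments: "40 0 0 0 0 0 0;40 0 0 0 0 0 0;40 0 0 0 0 0 0;40 0 0 0 0 0 0;40 -0.03 0 0 0 0 0;40 -0.05 0 0 0 0 0;40 -0.05 0 0 0 0 0;40 -0.05 0 0 0 0 0"
  squeeze: 40

```text
clock: 58.65
tcp_pos: [0.6042, 0.0546, 0.2122]
orientation: [1.209, 1.21, -1.208]
contact_force: [1.8, -0.0, -1.4]
grip_width: 0.0634
```

Emit:
apply_moves:
  increments: "40 -0.05 0 0 0 0 0;40 -0.03 0 0 0 0 0;40 0 0 0 0 0 0;40 0 0 0 0 0 0;40 0 0 0 0 0 0;40 0 0 0 0 0 0;40 0 0 0 0 0 0;40 0 0 0 0 0 0"

```text
clock: 59.45
tcp_pos: [0.6045, 0.0546, 0.2897]
orientation: [1.209, 1.211, -1.209]
contact_force: [0.3, 0.6, -1.6]
grip_width: 0.0631
```

Run:
```python
from h import *
t=np.radians(-121.3);p=np.array([.466,-.3395])+.013*np.array([np.cos(t),np.sin(t)]);print(p)
goto((p[0],p[1],0.29),58.7)
```

```text
[ 0.45924625 -0.35060796]
tcp [0.6045 0.0546 0.2897] x [-0.     0.001 -1.   ] yawy 0.04 grip 0.0631 F [ 0.3  0.6 -1.6] t 59.45 j [ 0.22  0.38 -0.54  1.65  0.21  1.17 -0.37]
 shift tool(now) [-0.0006 -0.1455  0.4051]  in final axes [-3.000e-04 -4.217e-01  8.640e-02]  turn units [-8.532e+00 -9.000e-03 -1.000e-03]
```

Emit:
apply_moves:
  increments: "40 0 -0.0162 0.045 0 0 0;40 0 -0.0162 0.045 0 0 0;40 0 -0.0162 0.045 0 0 0;40 0 -0.0162 0.045 0 0 0;40 0 -0.0162 0.045 0 0 0;40 0 -0.0162 0.045 0 0 0;40 0 -0.0162 0.045 0 0 0;40 0 -0.0162 0.045 0 0 0"

```text
clock: 60.25
tcp_pos: [0.4744, -0.3071, 0.2901]
orientation: [1.21, 1.209, -1.207]
contact_force: [0.5, -0.3, -1.3]
grip_width: 0.0633
```

Emit:
apply_moves:
  increments: "40 0 -0.0162 0.045 0 0 0;40 0 0 0 -0.95 0 0;40 0 0 0 -0.95 0 0;40 0 0 0 -0.95 0 0;40 0 0 0 -0.95 0 0;40 0 0 0 -0.95 0 0;40 0 0 0 -0.95 0 0;40 0 0 0 -0.95 0 0"

```text
clock: 61.05
tcp_pos: [0.4591, -0.3504, 0.2898]
orientation: [0.601, 1.486, -0.599]
contact_force: [-0.8, 0.2, -1.3]
grip_width: 0.0631
```

Emit:
apply_moves:
  increments: "40 0 0 0 -0.95 0 0;40 0 0 0 -0.93 0 0;40 0.03 0 0 0 0 0;40 0.03 0 0 0 0 0;40 0.02 0 0 0 0 0;40 0 0 0 0 0 0;40 0 0 0 0 0 0;40 0 0 0 0 0 0"

```text
clock: 61.85
tcp_pos: [0.4602, -0.3508, 0.2115]
orientation: [0.429, 1.525, -0.428]
contact_force: [0.1, -0.2, -1.1]
grip_width: 0.0633
```

Run:
```python
from h import *
goto((0.4592,-0.3506,0.1565),58.7)
```

```text
tcp [ 0.4602 -0.3508  0.2115] x [ 0.003 -0.    -1.   ] yawy 58.68 grip 0.0633 F [ 0.1 -0.2 -1.1] t 61.85 j [ 0.95  0.4  -0.52  1.8   0.23  0.99  1.36]
 shift tool(now) [ 0.055  -0.0004 -0.0011]  in final axes [ 0.055  -0.0003 -0.0009]  turn units [-0.002  0.023 -0.011]
```

Emit:
apply_moves:
  increments: "40 0.02 0 -0.001 0 0.02 -0.01;40 0.015 0 0 0 0 0;40 0.011 0 0 0 0 0;40 0.008 0 0 0 0 0;40 0.001 0 0 0 0 0;40 0 0 0 0 0 0;68 0 0 0 0 0 0;72 0 0 0 0 0 0"

```text
clock: 62.65
tcp_pos: [0.4586, -0.3499, 0.1552]
orientation: [0.429, 1.529, -0.428]
contact_force: [-0.2, -0.3, 0.1]
grip_width: 0.0721
```

Emit:
apply_moves:
  increments: "72 0 0 0 0 0 0;72 0 0 0 0 0 0;72 -0.03 0 0 0 0 0;72 -0.05 0 0 0 0 0;72 -0.05 0 0 0 0 0;72 -0.05 0 0 0 0 0;72 0 0.05 0 0 0 0;72 0 0.02 -0.03 0 0 0"

```text
clock: 63.45
tcp_pos: [0.4736, -0.2722, 0.3371]
orientation: [0.428, 1.524, -0.424]
contact_force: [-0.2, 1.7, -0.5]
grip_width: 0.0717
```

Emit:
apply_moves:
  increments: "72 0 0.04 -0.02 0 0 0;72 0 0.04 -0.02 0 0 0;72 0 0.04 -0.02 0 0 0;72 0 0 0 0 0 0;72 0 0 0 0 0 0;72 0 0 0 0 0 0;72 0 0 0 0 0 0;72 0 0 0 0 0 0"

```text
clock: 64.25
tcp_pos: [0.4804, -0.1421, 0.3351]
orientation: [0.431, 1.53, -0.43]
contact_force: [-1.0, 0.1, 0.7]
grip_width: 0.0722
```

Run:
```python
from h import *
goto(None)
F={n:r.grab_frame(n) for n in("scene","side","wrist")}
k=lambda q,c,s:cv2.resize(F[q]["color"][c[1]:c[3],c[0]:c[2]],(400,300),interpolation=cv2.INTER_CUBIC)
A=np.hstack([k("side",(340,80,440,155),4),k("scene",(190,105,290,180),4)])
B=np.hstack([cv2.resize(F["wrist"]["color"],(400,300)),k("scene",(180,110,460,320),1)])
cv2.imwrite("pics/end.png",np.vstack([A,B]))
tower(.185,.168)
```

```text
tcp [ 0.4804 -0.1421  0.3351] x [-0.002  0.001 -1.   ] yawy 58.56 grip 0.0722 F [-1.   0.1  0.7] t 64.25 j [ 0.76  0.17 -0.67  1.81  0.11  1.2   1.08]
rim [(array([ 0.4391, -0.3451]), array([0.2853, 0.1029]), 68.1)]
ribbon [(array([ 0.4583, -0.35  ]), array([0.0416, 0.011 ]), 149.0)]
```

View pics/end.png

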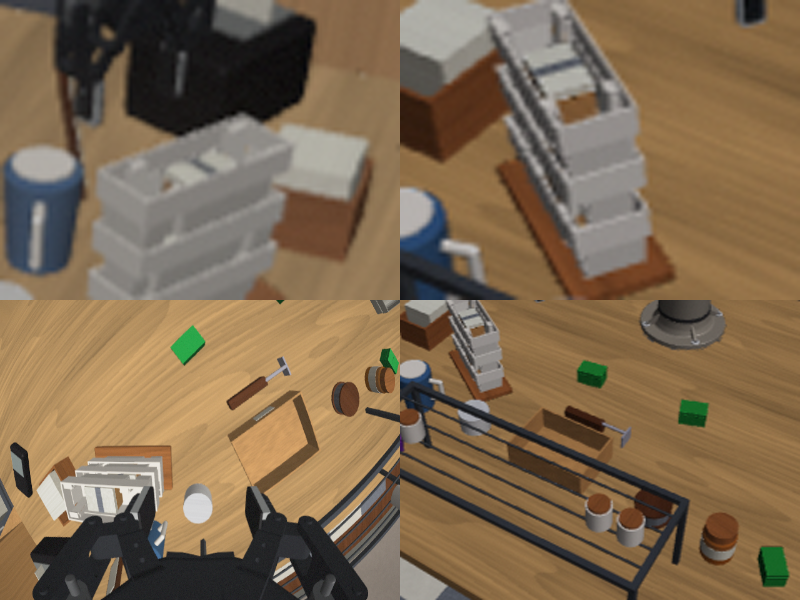

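The final picture shows three level tiers with a gift in the top tray. The carton is empty and clear of the shelf, the hook is standing at (585,418) in the lower-right tile, and the bystanders are where they were. Handing in.

Run:
```python
from h import *
print(r.hand_in())
```

```text
the job is handed in; nothing more can be done
None
```

I dragged the carton out with the hook's blade behind its front lip and stood the hook back on the counter. All three gifts are now in trays, and both pile trays are stacked on the base with half turns. I handed in at about 64 s of the 210 s limit; `r.hand_in()` gives no verdict.

**Last checks:**
- **Carton:** it is empty and upright. Its centre is about 0.10 m in front of the shelf edge, against the 0.084 m required.
- **Trays:** the rims measured 55 mm apart (z = 0.130 and 0.185). Both centres were within 1 mm of the base centre, at the base's 58.7° axis.
- **Gifts:** the ribbon of each gift showed at the expected lid height, so all three lie flat between the grooves.
- **Hook and bystanders:** the hook is standing, and no bystander looks moved in the final picture.

**Disagreements and slips:**
- **Wrist camera:** views from opposite sides differed by about 2 mm. One rim reading of tray_b was 2 mm off and too wide, which I put down to the visible side wall.
- **Final top-rim reading:** it was unusable because other white things merged with it, so I relied on the reading taken just after placing that tray. The scene and side readings taken then merged in the same way.
- **First gift grasp:** it was a few millimetres too low and lifted the arm slightly. I gripped the other two higher.
- **Picture size:** one picture I viewed was 1040 pixels wide, over the 800 limit.

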